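# Close the drill jig on an aluminium block

## Task

Close the drill jig on the aluminium block lying in it, ready for reaming, using only pushes of the fingertips: push the block along its channel until it is fully home against the two stop pins, then swing the hinged leaf fully shut over it, and last push the latch's thumb pin round as far as it goes, so that the latch lies across the leaf. Do not pick anything up, and leave the things standing round the jig where they are.

Things in the scene. Friction and masses are not known exactly. Their poses are not given: they have to be found in the camera images.
- jig: Leaf drill jig fixed to the bench; dark steel base plate, x -71 to 79, y -62 to 62, 18 mm thick. Origin on the bench under it. Axes: +x the way the block is pushed home, from the channel's open front (robot side) to the stop pins and leaf hinge at the back; y left; z up. All x, y, z in these notes: mm in this frame. Leaf rest posts: x 22 to 42, 23 to 39 mm either side of the middle, tops z 42.
- block: The work: bored aluminium block, loose, about 0.09 kg, 40 mm long along the channel (its own y), 30 wide, 22 high. Origin at the centre of its underside. It starts in the channel 10 to 26 mm short of the stop pins, and slides easily. Unless it is home to within 2.5 mm, the leaf's nose lands on its top and the leaf cannot shut.
- block_home (a point): Fixed point on the channel's floor (x 10, y 0, z 18), axes as the jig's: the block's origin is here when the block touches the two stop pins (fronts at x 30, y -9 and 9, tops z 36). The channel's steel side rails (x -52 to 40, 33 mm apart inside, 12 thick) are only 8 mm high (tops z 26), so the block stands 14 mm out of them.
- leaf (a joint): Angle of the hinged leaf, rad: 0 fully shut (level over the block), grows as its free end rises. Starts 1.65 to 1.85, standing up and leaning back from the robot; end stop 1.9. Stiff hinge: it stays where left; 2 to 4 N at its free end move it. To shut it, push its outer face (away from the robot while open) from behind and follow it round and down.
- leaf_hinge (a point): Middle of the leaf's hinge axis (x 65, y 0, z 47), which runs along the jig's y.
- leaf_edge (a point): Middle of the leaf's free end on its outer face (top face when shut; then x -30, z 52), 95 mm from the hinge axis. The leaf is an aluminium plate 56 mm wide, 10 thick, with three round drill bushes standing 2 mm out of the outer face 41 to 69 mm from the hinge. A steel nose under it, 26 wide, 77 to 86 mm from the hinge, reaches 8 mm down in front of the block.
- latch (a joint): Angle of the swing latch, rad: 0 open, 1.571 end stop, grows clockwise from above; starts 0 to 0.2. Level steel arm, z 53 to 61, on an upright axis at x -15, y 50, left of the leaf. Open: its 40 mm nose lies beside the leaf toward the hinge, tail to the front (-x). Locked: nose across the leaf, tail to +y. Stiff, stays where left. Turned too early it blocks the leaf.
- latch_pin (a point): Middle (z 71) of the upright thumb pin on the latch's tail, 38 mm from the latch's axis; the pin is 8 to 11 mm thick and stands from z 61 to z 82. Open it is at about x -53, y 50; locked at x -15, y 88. About 1.5 N on it turns the latch.
- spare_block: Bystander: a second, equal block (30 x 40 x 22 mm), loose on the bench right of the jig. Origin at the centre of its underside.
- bush: Bystander: turned steel flanged bush, 34 mm across, 28 mm high, loose on the bench right of the jig. Origin at the centre of its underside.
- jar: Bystander: white screw-top jar, 59 mm across, 78 mm high, loose on the bench left of the jig. Origin at the centre of its underside.
- nozzle: Bystander: pointed brass-coloured nozzle, 27 mm across, 44 mm high, standing loose on the bench left of the jig. Origin at the centre of its underside.
Mind the look-alikes: they are no part of the job. Several things have the shape of the jig; the one meant has the colours described above. Leave any purple look-alike of the block alone.

How it is judged:
By the outcome, as a careful person would: the job done as asked, in the order asked, and still so for the second after the job is handed in, with the robot touching nothing.
It also fails if it takes over 61 s, if anything falls off the work surface, if the arm or the gripper's body presses on something with over 40 N, if the wrist force passes 120 N, or if a joint passes its speed limit or range.

## Robot

A 7-joint arm with a two-finger parallel gripper is mounted at the origin on a cart in front of the work surface, level with it; the furniture and walls round the work are solid. World frame = base frame: x ahead of the robot, y to its left, z up, the work surface at z = 0. Lengths are in mm, angles in rad, forces in N, time in s.
With the tool pointing down it reaches from about 400 to 875 mm from the base axis. Payload 4.4 kg.
Tool frame: the origin (TCP) lies between the finger pads; the fingertips stand 11 mm ahead of it and the grasp point (between the pads) lies 8 mm behind it; y points along the fingers, x is the direction in which the jaws open and shut, and the axes are right-handed (so a half turn about y gives the same grasp; the last joint's range is limited). The gripper opens to 85 mm and grips with 20 to 120 N. Pads are 22 mm wide; open, the fingers measure 114 mm over their backs; the gripper's body (76 mm by 85 mm) begins 54 mm behind the grasp point. The pads swing forward as they close: fully open they stand 13 mm farther back than shut.
Start: joints at [-1.235, 0.628, 0.038, 1.517, -0.027, 0.996, -0.02], TCP at [254.178, 598.257, 242.313] pointing down, gripper open.
Joint ranges: [-3.06, 3.06], [-0.37, 2.12], [-1.25, 1.32], [0.18, 2.47], [-1.1, 4.24], [0.23, 1.98], [-2.94, 2.94]. Speed limits (rad/s): [2.57, 2.57, 3.14, 3.14, 3.14, 3.14, 3.14].

## Interface

Orientations are given as [roll, pitch, yaw] about the fixed x, y, z axes, in that order (R = Rz(yaw) Ry(pitch) Rx(roll)).
In Python, from cell import * gives the robot as it stands.
- The arm moves only by the shell command python3 -m jog 'ROWS'. ROWS is JSON, a list of rows, each an object of numbers: "x", "y", "z": the shift along the tool's x, y, z in mm; "ax", "ay", "az": the turn, a rotation vector about the tool's x, y, z in rad; "grip": the finger opening in mm, from 0 to 85.4. In form: [{"x": .., "y": .., "z": .., "ax": .., "ay": .., "az": .., "grip": ..}, ...]. A call has 1 to 5 rows; each row is the pose to reach, as a shift and turn from the pose commanded when the call began, along the tool's axes at that moment; what a row does not reach only later rows make up. A row lasts 1/10 s, in which the tool goes at most 50 mm and 8.59 degrees, less where a joint would pass 70% of its speed; a pose out of reach is approached as far as the arm can. A call with a gripper value outside its range is refused whole. The fingers move at their own pace and stop on an object; the grip force is fixed at half the most. Time passes only in rows, so rows that repeat a pose let the fingers close. It gives the time, the measured TCP pose, the force and the opening at its end, in the units of the state.
- read_state(): the state, without advancing time (a new reading comes with each control period).
- get_image(name): name is "scene" or "top" or "wrist"; returns a dict with "color" (480x640x3 uint8, red, green, blue), "vfov" (degrees; the focal length in pixels is half the picture's height over the tangent of half this angle, whatever the lens; pixels are square), "cx", "cy" (the principal point, pixels), "k1" (the pictures are not rectified: a ray, as slopes to the right and down, at radius r is drawn at 1 + k1 r^2 times it, then the intrinsics apply), "camera_from_world" (4x4, takes a point from world to camera coordinates). Camera axes: x right, y down, z forward; pixel columns grow to the right and rows downward; lengths in mm; the calibration is good to about 2 mm. A picture is of the moment at which its call begins. There is no depth.
- finish_job(): hands the job in, once; it reports no verdict.
The state is a dict: "clock": time; "qpos": joint angles; "qd": joint speeds; "tau": joint torques, N m; "eef_pos": TCP position; "tool_rot": TCP orientation; "force": force on the tool from outside, world axes, zero at the start; "torque": the same for the moment, N m; "width": finger opening in mm.
Only numpy, scipy, OpenCV 4.12 (cv2) and the standard library are available. Lean on these libraries where they do the work, as an engineer would, in place of code of your own. Each camera call takes 0.05 s, during which the arm holds its last target.

## Working session

There is one attempt and no reset: what is moved stays moved. The work goes in short steps, Python scripts to look and compute and a shell command to move; the robot and the scene stay as the last step left them, time stands still between calls to the robot, and variables do not carry over. Pictures are saved under pics/ and viewed, and the job is handed in when it is done.

```bash
mkdir -p pics; ls; python3 - <<'E'
from cell import *
import cv2
for n in ["scene","top","wrist"]:
    d=get_image(n); cv2.imwrite(f"pics/{n}0.png",d["color"][:,:,::-1])
    print(n,d["vfov"],d["cx"],d["cy"],d["k1"],d["camera_from_world"])
print(read_state())
E
```

```text
pics
scene 53.41731236738778 315.808606679083 232.70638825302618 0.021276644862261707 [[ 8.50417971e-01 -5.26014384e-01 -9.90665805e-03 -4.55152803e+02]
 [-3.79959631e-01 -6.01046215e-01 -7.03117434e-01  2.50596380e+02]
 [ 3.63895525e-01  6.01707832e-01 -7.11004734e-01  7.45490646e+02]
 [ 0.00000000e+00  0.00000000e+00  0.00000000e+00  1.00000000e+00]]
top 44.005390857802 314.5887572566363 232.87234951887345 -0.18972308569304205 [[-2.39708066e-02 -9.99690960e-01 -6.58672619e-03  2.87065650e+01]
 [-9.82403171e-01  2.47760012e-02 -1.85122012e-01  5.42480480e+02]
 [ 1.85227994e-01  2.03329676e-03 -9.82693470e-01  1.09541793e+03]
 [ 0.00000000e+00  0.00000000e+00  0.00000000e+00  1.00000000e+00]]
wrist 62.38896150901867 327.02948597866975 243.79275428144743 -0.07945254545609355 [[ 3.92234526e-01  9.19862561e-01 -2.22377512e-03 -6.48921798e+02]
 [ 8.84873713e-01 -3.76652444e-01  2.74101165e-01 -3.47224833e+01]
 [ 2.51297809e-01 -1.09479701e-01 -9.61698293e-01  3.79322563e+02]
 [ 0.00000000e+00  0.00000000e+00  0.00000000e+00  1.00000000e+00]]
{'clock': 0.15, 'qpos': array([-1.23480557,  0.62910745,  0.03844371,  1.51810939, -0.02700684,
        0.99631308, -0.01998245]), 'qd': array([ 0.0003142 , -0.002459  ,  0.00020459, -0.00222726,  0.00015463,
       -0.00072705, -0.0003522 ]), 'tau': array([ 2.34902902e-03, -5.63796365e+01,  1.22869123e+00, -1.93646157e+01,
        1.13444249e-02,  7.50219275e-03,  4.22317021e-05]), 'eef_pos': array([253.98412875, 597.84026588, 241.62648453]), 'tool_rot': array([-1.57079238e+00,  1.41987895e-03,  1.16902385e+00]), 'force': array([0.27452742, 0.71402881, 0.09635054]), 'torque': array([-0.02682523, -0.01609776,  0.01800673]), 'width': 85.5140100900745}
```

View pics/scene0.png

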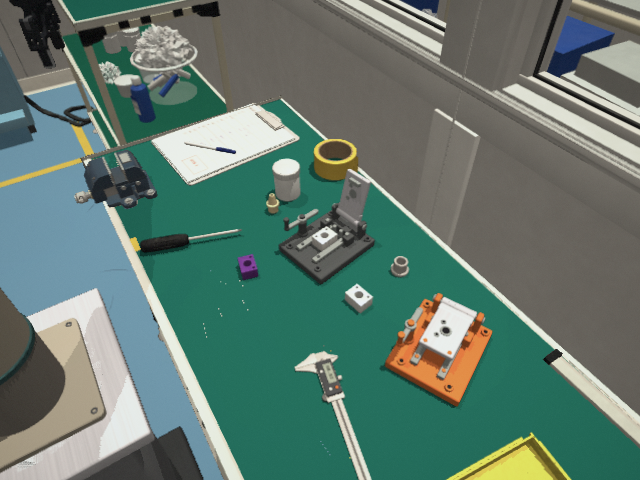

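View pics/top0.png

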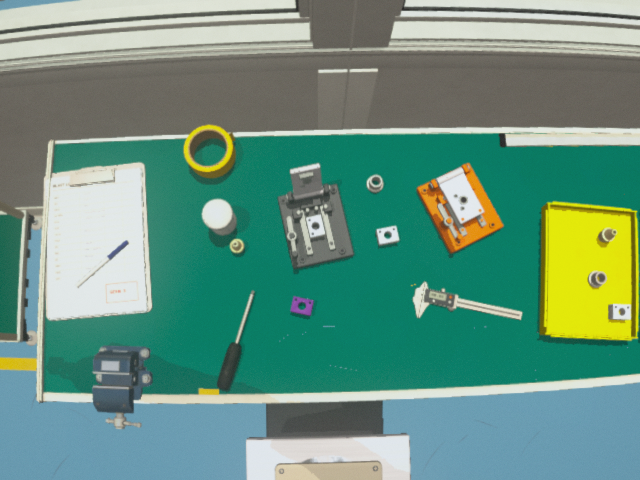

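View pics/wrist0.png

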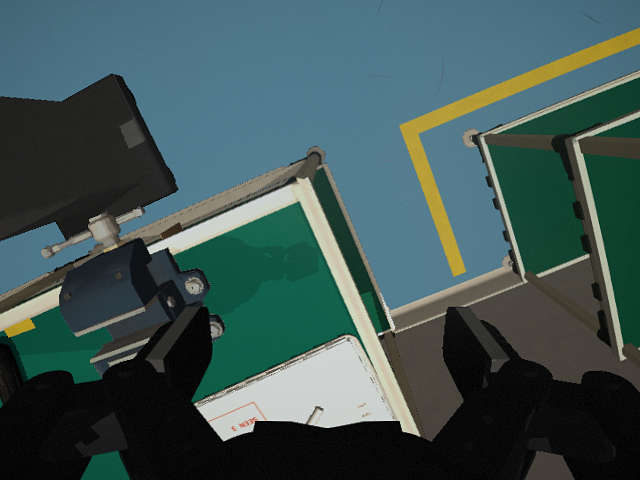

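```bash
cat > h.py <<'E'
import numpy as np, cv2
from cell import *
def cam(n):
    d=get_image(n); H=d["color"].shape[0]
    f=H/2/np.tan(np.radians(d["vfov"])/2)
    return dict(img=d["color"][:,:,::-1].copy(),f=f,cx=d["cx"],cy=d["cy"],k1=d["k1"],T=np.array(d["camera_from_world"]))
def proj(c,P):
    P=np.atleast_2d(P); q=(c["T"][:3,:3]@P.T).T+c["T"][:3,3]
    s=q[:,:2]/q[:,2:]; r2=(s**2).sum(1,keepdims=True); s=s*(1+c["k1"]*r2)
    return s*c["f"]+[c["cx"],c["cy"]]
def ray(c,uv):
    s0=(np.array(uv,float)-[c["cx"],c["cy"]])/c["f"]; s=s0.copy()
    for _ in range(20): s=s0/(1+c["k1"]*(s@s))
    R=c["T"][:3,:3]; o=-R.T@c["T"][:3,3]; d=R.T@np.array([s[0],s[1],1]); return o,d/np.linalg.norm(d)
def onplane(c,uv,z):
    o,d=ray(c,uv); return o+d*(z-o[2])/d[2]
def tri(c1,u1,c2,u2):
    o1,d1=ray(c1,u1);o2,d2=ray(c2,u2)
    A=np.stack([d1,-d2],1); t=np.linalg.lstsq(A,o2-o1,rcond=None)[0]
    p,q=o1+d1*t[0],o2+d2*t[1]; return (p+q)/2,np.linalg.norm(p-q)
def crop(c,x0,y0,x1,y1,k,name):
    im=cv2.resize(c["img"][y0:y1,x0:x1],None,fx=k,fy=k,interpolation=cv2.INTER_CUBIC); cv2.imwrite("pics/"+name,im)
E
python3 - <<'E'
from h import *
t=cam("top"); s=cam("scene")
crop(t,265,150,365,275,6,"tc.png") if 0 else crop(t,265,150,385,275,4.8,"tc.png")
crop(s,260,160,400,285,4.8,"sc.png")
E
```

```text
(no output)
```

View pics/tc.png

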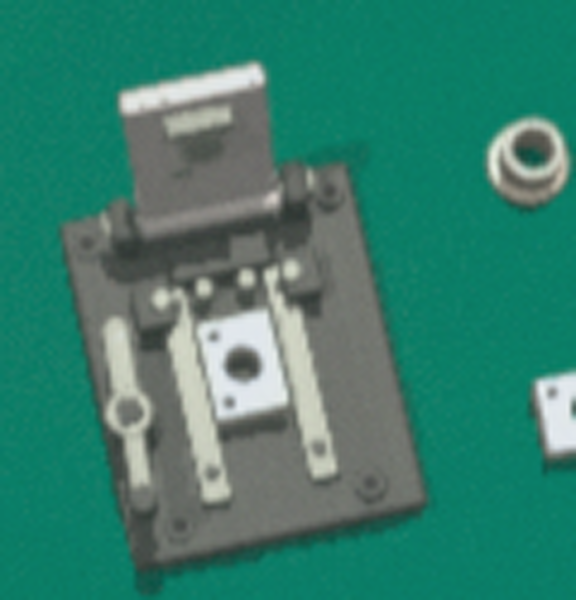

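View pics/sc.png

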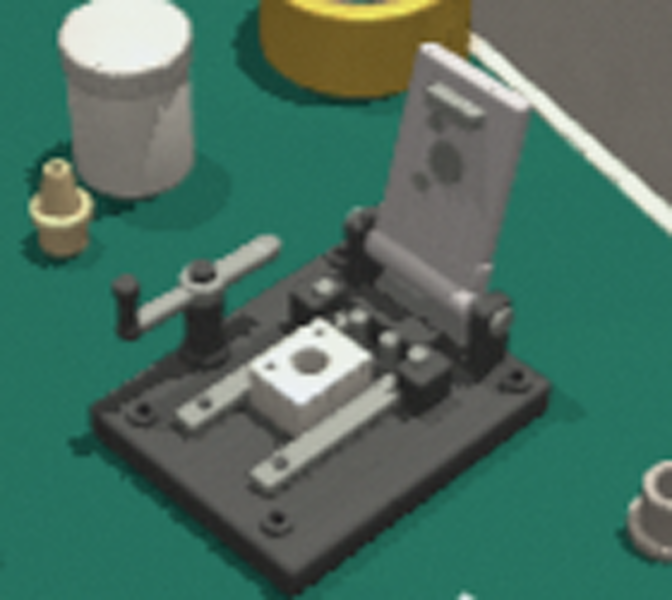

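```bash
cat >> h.py <<'E'
def tp(u,v): return ((u+.5)/4.8+265-.5,(v+.5)/4.8+150-.5)
def sp(u,v): return ((u+.5)/4.8+260-.5,(v+.5)/4.8+160-.5)
E
python3 - <<'E'
from h import *
np.set_printoptions(precision=1,suppress=True)
t=cam("top"); s=cam("scene")
print("cam",ray(t,(0,0))[0],ray(s,(0,0))[0])
C=[onplane(t,tp(*p),18) for p in [(62,226),(347,164),(426,500),(140,552)]]
print(np.array(C))
D=[onplane(s,sp(*p),18) for p in [(95,408),(293,575),(550,385)]]
print(np.array(D))
# fit jig pose from both: corners BL(79,62) BR(79,-62) FR(-71,-62) FL(-71,62)
m=np.array([[79,62],[79,-62],[-71,-62],[-71,62]])
def fit(m,w):
    mc,wc=m.mean(0),w.mean(0); a=m-mc;b=w-wc
    th=np.arctan2((a[:,0]*b[:,1]-a[:,1]*b[:,0]).sum(),(a*b).sum())
    R=np.array([[np.cos(th),-np.sin(th)],[np.sin(th),np.cos(th)]]); o=wc-R@mc
    print("th",th,"o",o,"res",(w-(m@R.T+o)).round(1).tolist()); return th,o
fit(m,np.array(C)[:,:2]); fit(m[[3,2,1]],np.array(D)[:,:2])
# block top corners z=40
B=[onplane(t,tp(*p),40)[:2] for p in [(197,322),(268,310),(288,408),(219,422)]]
print(np.array(B),np.mean(B,0))
# latch pin top, leaf edge
print("pin tri",tri(t,tp(145,492),s,sp(126,285)),onplane(t,tp(145,492),82))
print("leaf top corners",tri(t,tp(122,92),s,sp(425,45)),tri(t,tp(262,65),s,sp(527,97)))
print("jar top",onplane(t,(217,213),78),"nozzle",onplane(t,(237,244),44),"bush",onplane(t,tp(530,160),28),"spare",onplane(t,(388,235),22))
E
```

```text
cam [ 330.7   13.  1177.1] [ 211.  -537.4  701.7]
[[625.2  88.2  18. ]
 [649.  -32.   18. ]
 [505.3 -60.1  18. ]
 [486.7  57.9  18. ]]
[[483.   51.6  18. ]
 [505.  -66.1  18. ]
 [648.4 -37.4  18. ]]
th 0.19254112762301964 o [562.6  12.7] res [[-3.1, -0.5], [-3.0, 1.0], [0.5, 1.6], [5.6, -2.1]]
th 0.19462778454837085 o [562.1   7. ] res [[2.6, -2.5], [0.6, 1.5], [-3.2, 1.1]]
[[577.7  32.1]
 [582.    3. ]
 [541.1  -4. ]
 [536.1  24.1]] [559.2  13.8]
pin tri (array([502.3,  53.3,  76.5]), np.float64(0.21913064197147725)) [501.6  53.1  82. ]
leaf top corners (array([647.1,  57.7, 132.8]), np.float64(2.162262679587489)) (array([655.9,   3.6, 138.7]), np.float64(0.5897763881826371))
jar top [581.1 200.5  78. ] nozzle [526.1 166.6  44. ] bush [ 646.1 -108.2   28. ] spare [ 540.5 -129.9   22. ]
```

The task jig is the dark grey one at top-view pixel (315,225); the orange jig at (460,205) is a look-alike. The work block is the silver one in the channel at (315,226). Others that could be mistaken for it are the spare at (388,236), the purple one at (302,306) and the one in the tray at (620,312). The close crops confirm the choice: the leaf stands up at about (305,185) and the latch pin is at (295,253). Next I'll move over the jig for a wrist view.

```bash
cat >> h.py <<'E'
def step(x,y,z,yaw=None,tilt=0):
    from scipy.spatial.transform import Rotation as Ro
    st=read_state(); R=Ro.from_euler('xyz',st["tool_rot"])
    yw=st["tool_rot"][2] if yaw is None else yaw
    Rt=Ro.from_euler('xyz',[-np.pi/2,0,yw])
    d=R.inv().apply(np.array([x,y,z])-st["eef_pos"]); rv=(R.inv()*Rt).as_rotvec()
    print("shift",d.round(1),"turn",rv.round(3),"at",st["eef_pos"].round(1),st["tool_rot"].round(3),"F",st["force"].round(1),"w",round(st["width"],1),"t",round(st["clock"],2))
E
python3 -c "
from h import *
step(560,-40,260,0.193)
print(step(450,280,260,0.6))"
```

```text
shift [-467.7  -17.7 -531.1] turn [ 0.     0.976 -0.   ] at [254.2 598.1 242.1] [-1.571  0.     1.169] F [ 0.7 -0.3 -0. ] w 85.1 t 0.35
shift [-216.2  -17.8 -304.7] turn [ 0.     0.569 -0.   ] at [254.2 598.1 242.1] [-1.571  0.     1.169] F [ 0.7 -0.3 -0. ] w 85.1 t 0.35
None
```

```bash
python3 -m jog '[{"x":-30,"y":-8,"z":-40,"ay":0.09,"grip":0},{"x":-59,"y":-18,"z":-80,"ay":0.18,"grip":0},{"x":-88,"y":-18,"z":-120,"ay":0.28,"grip":0},{"x":-117,"y":-18,"z":-160,"ay":0.36,"grip":0},{"x":-146,"y":-18,"z":-200,"ay":0.44,"grip":0}]'; python3 -c "
from h import *
step(560,-40,260,0.193)"
```

```text
shift [-467.7  -17.7 -531.1] turn [ 0.     0.976 -0.   ] at [254.2 598.1 242.1] [-1.571  0.     1.169] F [ 0.7 -0.3 -0. ] w 85.1 t 0.35$[0]: bad value
```

```bash
python3 -m jog '[{"x":-30,"y":-8,"z":-40,"ax":0,"ay":0.09,"az":0,"grip":0},{"x":-59,"y":-18,"z":-80,"ax":0,"ay":0.18,"az":0,"grip":0},{"x":-88,"y":-18,"z":-120,"ax":0,"ay":0.28,"az":0,"grip":0},{"x":-117,"y":-18,"z":-160,"ax":0,"ay":0.36,"az":0,"grip":0},{"x":-146,"y":-18,"z":-200,"ax":0,"ay":0.44,"az":0,"grip":0}]'; python3 -c "
from h import *
step(560,-40,260,0.193)"
```

```text
clock: 0.85
eef_pos: [382.0, 383.9, 260.7]
tool_rot: [-1.571, -0.001, 0.726]
force: [0.7, -0.2, -0.2]
width: 12.3
shift [-148.2    0.5 -435.2] turn [-0.     0.533  0.001] at [382.  383.9 260.7] [-1.571e+00 -1.000e-03  7.260e-01] F [ 0.7 -0.2 -0.2] w 12.3 t 0.85
```

```bash
python3 -m jog '[{"x":-16,"y":0,"z":-47,"ax":0,"ay":0.09,"az":0,"grip":0},{"x":-32,"y":0,"z":-94,"ax":0,"ay":0.18,"az":0,"grip":0},{"x":-48,"y":0,"z":-141,"ax":0,"ay":0.28,"az":0,"grip":0},{"x":-64,"y":0,"z":-188,"ax":0,"ay":0.36,"az":0,"grip":0},{"x":-80,"y":0,"z":-235,"ax":0,"ay":0.44,"az":0,"grip":0}]'; python3 -c "
from h import *
step(560,-40,260,0.193)"
```

```text
clock: 1.35
eef_pos: [478.6, 155.3, 260.6]
tool_rot: [-1.571, -0.001, 0.286]
force: [0.8, 0.7, 0.6]
width: -0.1
shift [  23.     0.6 -210.4] turn [-0.     0.093  0.001] at [478.6 155.3 260.6] [-1.571e+00 -1.000e-03  2.860e-01] F [0.8 0.7 0.6] w -0.1 t 1.35
```

```bash
python3 -m jog '[{"x":5,"y":0,"z":-45,"ax":0,"ay":0.09,"az":0,"grip":0},{"x":10,"y":0,"z":-90,"ax":0,"ay":0.093,"az":0,"grip":0},{"x":15,"y":0,"z":-135,"ax":0,"ay":0.093,"az":0,"grip":0},{"x":20,"y":0,"z":-180,"ax":0,"ay":0.093,"az":0,"grip":0},{"x":23,"y":0,"z":-210,"ax":0,"ay":0.093,"az":0,"grip":0}]'; python3 - <<'E'
from h import *
step(560,-40,260,0.193)
w=cam("wrist"); cv2.imwrite("pics/w1.png",w["img"])
s=cam("scene"); cv2.imwrite("pics/s1.png",s["img"])
E
```

```text
clock: 1.85
eef_pos: [560.8, -41.5, 260.6]
tool_rot: [-1.573, -0.001, 0.193]
force: [0.3, 0.1, 0.1]
width: -0.1
shift [-0.5  0.6  1.7] turn [ 0.002 -0.     0.001] at [560.8 -41.5 260.6] [-1.573e+00 -1.000e-03  1.930e-01] F [0.3 0.1 0.1] w -0.1 t 1.85
```

View pics/w1.png

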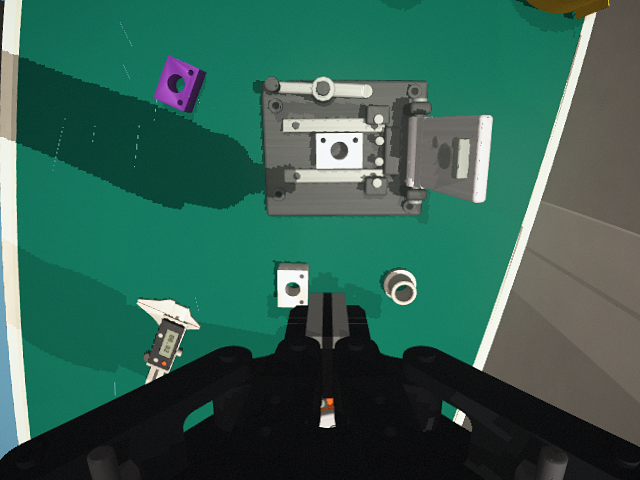

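View pics/s1.png

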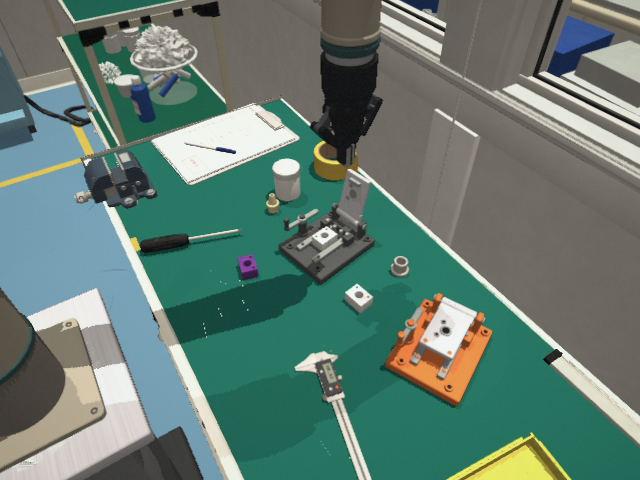

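```bash
python3 - <<'E'
from h import *
w=cam("wrist"); crop(w,250,65,500,225,3.2,"w1c.png"); crop(w,260,260,400,370,5,"w1f.png")
print(ray(w,(0,0))[0], proj(w,[560.8,-41.5,249.6]))
E
```

```text
[547.60345029  25.18956594 391.72859505] [[328.03653177 309.37233746]]
```

View pics/w1c.png

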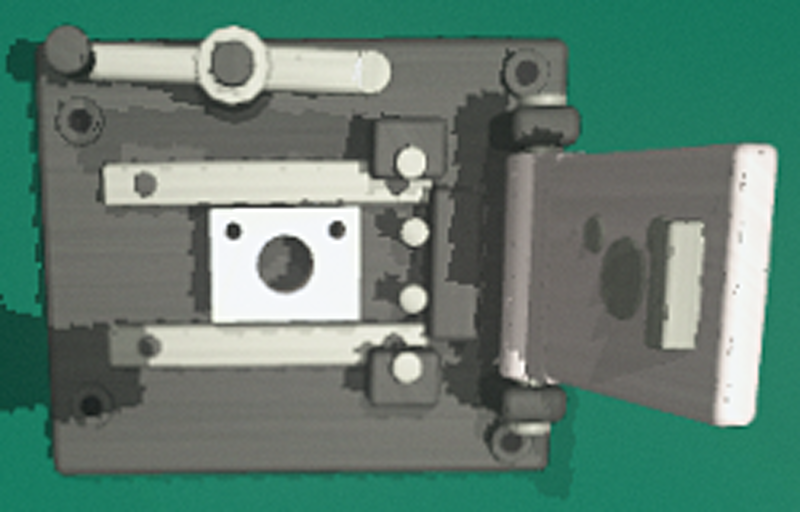

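View pics/w1f.png

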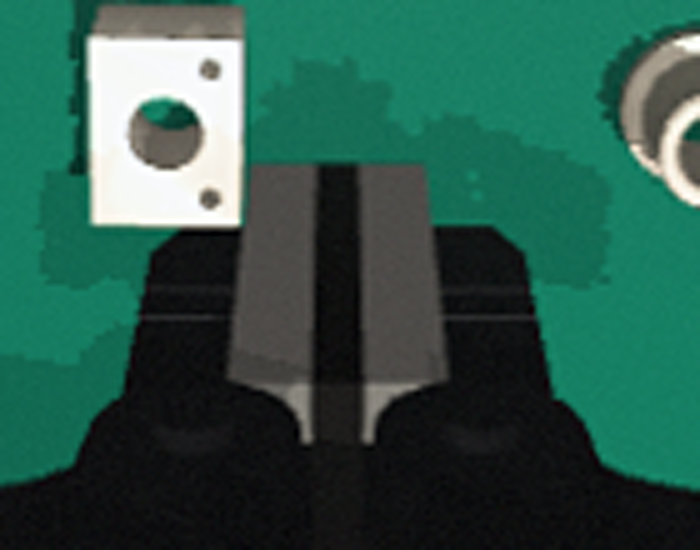

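```bash
python3 - <<'E'
from h import *
np.set_printoptions(precision=1,suppress=True)
w=cam("wrist")
st=read_state(); p=st["eef_pos"]; yw=st["tool_rot"][2]
ex=np.array([np.cos(yw),np.sin(yw),0]); ez=np.array([-np.sin(yw),np.cos(yw),0])
for h in [-11,-5,0,5,10,15,20,25,30,40]:
    print(h,proj(w,[p+ez*11+[0,0,h]+ex*k for k in (-7,7)]).round(0).tolist())
q=lambda u,v:((u+.5)/3.2+250-.5,(v+.5)/3.2+65-.5)
C=np.array([onplane(w,q(*a),18)[:2] for a in [(567,42),(548,466),(57,468),(40,55)]])
m=np.array([[79,62],[79,-62],[-71,-62],[-71,62]])
def fit(m,w):
    mc,wc=m.mean(0),w.mean(0); a=m-mc;b=w-wc
    th=np.arctan2((a[:,0]*b[:,1]-a[:,1]*b[:,0]).sum(),(a*b).sum())
    R=np.array([[np.cos(th),-np.sin(th)],[np.sin(th),np.cos(th)]]); o=wc-R@mc
    print("th",th,"o",o,"res",(w-(m@R.T+o)).round(1).tolist()); return th,o
th,o=fit(m,C)
R=np.array([[np.cos(th),-np.sin(th)],[np.sin(th),np.cos(th)]])
J=lambda u,z: R.T@(onplane(w,q(*u),z)[:2]-o)
print("block corners",[J(u,40) for u in [(211,207),(359,207),(359,321),(211,321)]])
print("stop pins",J((414,232),36),J((412,298),36))
print("post tops?",J((411,161),42),J((407,367),42))
print("rail inner front",J((105,204),26),J((110,326),26))
print("latch axis",J((232,62),61),"pin top",J((68,48),82))
# leaf end corners: intersect rays with plane; try z
for z in (130,138,145): print(z,J((735,146),z),J((718,420),z),"outer",J((777,148),z),J((752,424),z))
E
```

```text
-11 [[309.0, 283.0], [346.0, 283.0]]
-5 [[309.0, 289.0], [346.0, 289.0]]
0 [[308.0, 294.0], [347.0, 294.0]]
5 [[307.0, 300.0], [348.0, 300.0]]
10 [[307.0, 306.0], [349.0, 306.0]]
15 [[306.0, 313.0], [349.0, 313.0]]
20 [[305.0, 320.0], [350.0, 320.0]]
25 [[304.0, 328.0], [351.0, 327.0]]
30 [[303.0, 336.0], [352.0, 336.0]]
40 [[301.0, 355.0], [354.0, 355.0]]
th 0.20267673389149712 o [561.5  16.2] res [[-1.0, -1.8], [-1.9, 1.7], [0.3, 3.3], [2.6, -3.2]]
block corners [array([-21.7,  16.2]), array([18. , 15.7]), array([ 18.2, -14.6]), array([-22.3, -14.1])]
stop pins [33.4  9. ] [33.2 -8.8]
post tops? [31.5 27.5] [ 31.4 -27.1]
rail inner front [-51.6  17.5] [-51.5 -16.3]
latch axis [-15.3  50.8] pin top [-52.8  52.3]
130 [85.5 27.2] [ 86.3 -28.1] outer [94.2 26.9] [ 93.7 -29. ]
138 [82.6 26.8] [ 83.3 -26.8] outer [90.9 26.5] [ 90.4 -27.6]
145 [79.9 26.5] [ 80.6 -25.6] outer [88.1 26.2] [ 87.6 -26.5]
```

```bash
cat >> h.py <<'E'
O=np.array([562.,13.]); TH=0.2
def jw(x,y): c,s=np.cos(TH),np.sin(TH); return O[0]+c*x-s*y, O[1]+s*x+c*y
def wj(p): c,s=np.cos(TH),np.sin(TH); d=np.array(p[:2])-O; return np.array([c*d[0]+s*d[1],-s*d[0]+c*d[1],p[2]])
def js(x,y,z,yaw=TH):
    print("now jig",wj(read_state()["eef_pos"]).round(1)); step(*jw(x,y),z,yaw)
E
python3 -c "
from h import *
js(-46,0,150);js(-46,0,41)"
```

```text
now jig [-12.3 -49.6 260.1]
shift [-33.9 110.2  49.4] turn [-0.001 -0.006 -0.   ] at [559.8 -38.1 260.1] [-1.57   0.     0.194] F [0.6 0.4 0.1] w 0.2 t 2.05
now jig [-12.3 -49.6 260.1]
shift [-33.9 219.2  49.3] turn [-0.001 -0.006 -0.   ] at [559.8 -38.1 260.1] [-1.57   0.     0.194] F [0.6 0.4 0.1] w 0.2 t 2.05
```

```bash
python3 -m jog '[{"x":-20,"y":20,"z":25,"ax":0,"ay":-0.006,"az":0,"grip":0},{"x":-34,"y":50,"z":49,"ax":0,"ay":-0.006,"az":0,"grip":0},{"x":-34,"y":90,"z":49,"ax":0,"ay":-0.006,"az":0,"grip":0},{"x":-34,"y":120,"z":49,"ax":0,"ay":-0.006,"az":0,"grip":0},{"x":-34,"y":140,"z":49,"ax":0,"ay":-0.006,"az":0,"grip":0}]'; python3 - <<'E'
from h import *
js(-46,0,41)
w=cam("wrist"); cv2.imwrite("pics/w2.png",w["img"])
t=cam("top"); crop(t,240,150,390,275,4.8,"t2.png")
s=cam("scene"); crop(s,240,140,400,285,4.8,"s2.png")
E
```

```text
clock: 2.55
eef_pos: [515.3, 6.4, 118.5]
tool_rot: [-1.569, 0.003, 0.206]
force: [0.0, -0.1, 1.1]
width: 0.2
now jig [-47.    2.8 118.5]
shift [ 1.2 77.5 -3. ] turn [-0.002  0.006 -0.003] at [515.3   6.4 118.5] [-1.569  0.003  0.206] F [ 0.  -0.1  1.1] w 0.2 t 2.55
```

View pics/w2.png

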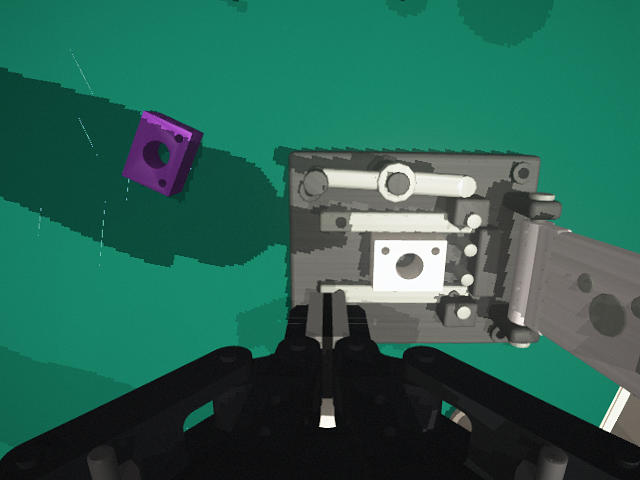

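View pics/s2.png

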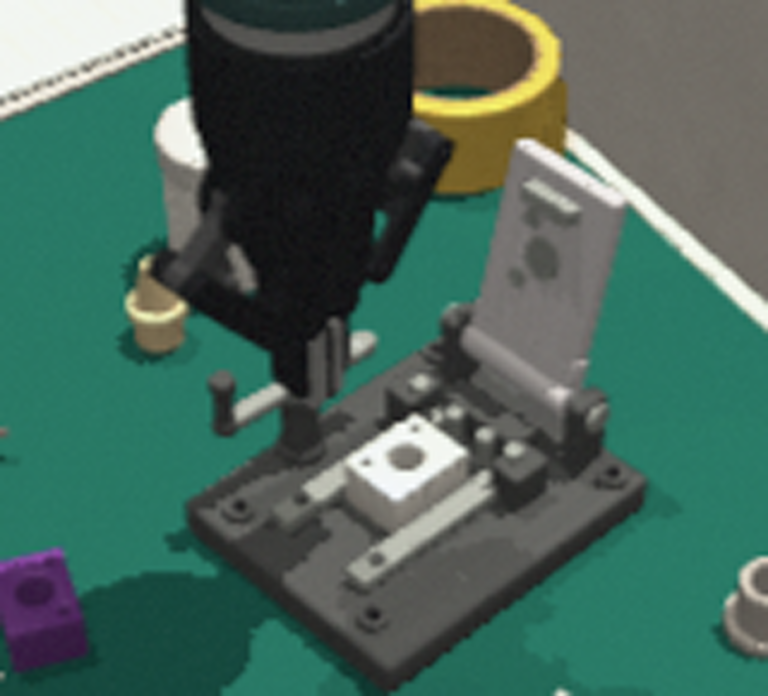

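```bash
python3 -m jog '[{"x":1,"y":30,"z":-3,"ax":0,"ay":0,"az":0,"grip":0},{"x":1,"y":55,"z":-3,"ax":0,"ay":0,"az":0,"grip":0},{"x":1,"y":75,"z":-3,"ax":0,"ay":0,"az":0,"grip":0},{"x":1,"y":75,"z":-3,"ax":0,"ay":0,"az":0,"grip":0}]'; python3 - <<'E'
from h import *
js(-46,0,41)
w=cam("wrist"); cv2.imwrite("pics/w3.png",w["img"])
s=cam("scene"); crop(s,240,140,400,285,4.8,"s3.png")
t=cam("top")
for u in [(300,133),(350,133),(320,133)]: print("bench back edge",onplane(t,u,0))
E
```

```text
clock: 3.1
eef_pos: [518.0, 1.9, 44.7]
tool_rot: [-1.57, 0.002, 0.203]
force: [-0.6, -0.1, -0.3]
width: -0.1
now jig [-45.4  -2.1  44.7]
shift [-0.6  3.7  2.1] turn [-0.001  0.003 -0.002] at [518.    1.9  44.7] [-1.57   0.002  0.203] F [-0.6 -0.1 -0.3] w -0.1 t 3.1
bench back edge [766.21198077  40.91627082   0.        ]
bench back edge [763.57292695 -63.80466788   0.        ]
bench back edge [765.08346994  -0.96623353   0.        ]
```

View pics/w3.png

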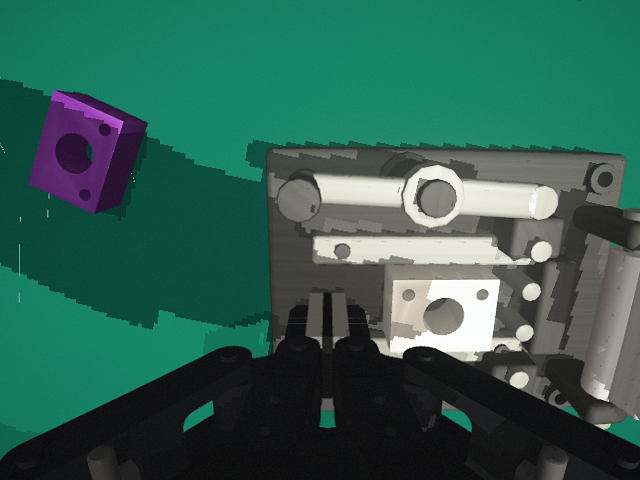

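View pics/s3.png

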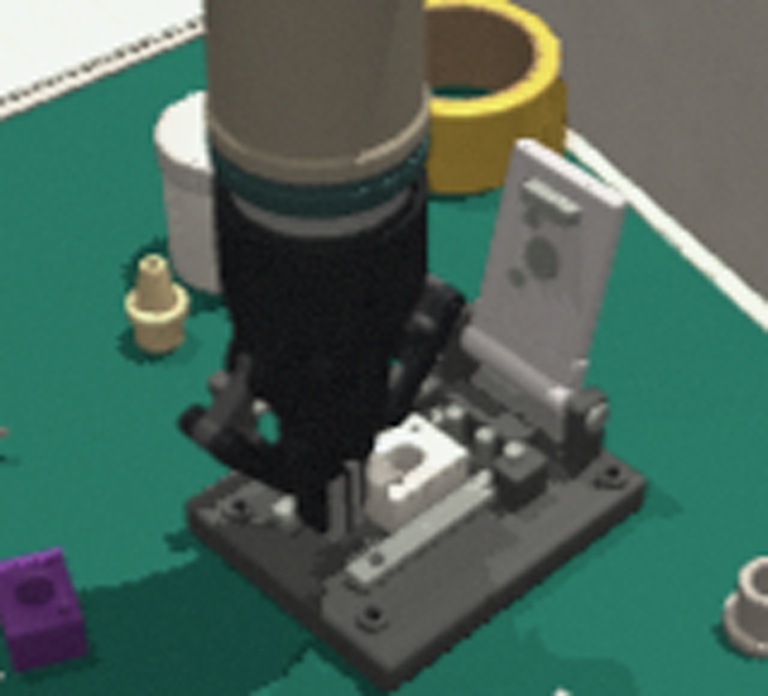

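```bash
python3 - <<'E'
from h import *
s=cam("scene")
q=lambda u,v:((u+.5)/4.8+240-.5,(v+.5)/4.8+140-.5)
n=np.array([-np.sin(TH),np.cos(TH),0]); P=np.array([*jw(-45,-2),0])
for y in (-12,0,10):
  for u in [(185,420),(325,530),(465,300),(420,235)]:
    P=np.array([*jw(-45,y),0]); o,d=ray(s,q(*u)); print(y,u,wj(o+d*((P-o)@n)/(d@n)).round(0))
E
```

```text
-12 (185, 420) [-117.  -12.  145.]
-12 (325, 530) [-54. -12.  42.]
-12 (465, 300) [ 21. -12. 116.]
-12 (420, 235) [ -4. -12. 163.]
0 (185, 420) [-108.    0.  131.]
0 (325, 530) [-44.   0.  25.]
0 (465, 300) [ 33.   0. 101.]
0 (420, 235) [  8.  -0. 149.]
10 (185, 420) [-101.   10.  119.]
10 (325, 530) [-35.  10.  11.]
10 (465, 300) [43. 10. 88.]
10 (420, 235) [ 18.  10. 137.]
```

```bash
python3 -m jog '[{"x":5,"y":3,"z":1.5,"ax":0,"ay":0,"az":0,"grip":0},{"x":10,"y":3,"z":1.5,"ax":0,"ay":0,"az":0,"grip":0},{"x":14,"y":3,"z":1.5,"ax":0,"ay":0,"az":0,"grip":0},{"x":18,"y":3,"z":1.5,"ax":0,"ay":0,"az":0,"grip":0},{"x":22,"y":3,"z":1.5,"ax":0,"ay":0,"az":0,"grip":0}]'; python3 - <<'E'
from h import *
js(-17,0,41)
w=cam("wrist"); cv2.imwrite("pics/w4.png",w["img"])
js(-17,0,41)
E
```

```text
clock: 3.8
eef_pos: [537.6, 6.5, 42.5]
tool_rot: [-1.57, 0.005, 0.201]
force: [-7.1, -1.2, 9.6]
width: 0.1
now jig [-25.2  -1.5  42.5]
shift [8.3 1.5 1.5] turn [-0.001  0.001 -0.005] at [537.6   6.5  42.5] [-1.57   0.005  0.201] F [-7.1 -1.2  9.6] w 0.1 t 3.8
now jig [-24.3  -1.5  42.6]
shift [7.3 1.6 1.5] turn [-0.001  0.002 -0.004] at [538.5   6.7  42.6] [-1.57   0.004  0.202] F [-5.3 -0.1  7.4] w 0.0 t 3.85
```

View pics/w4.png

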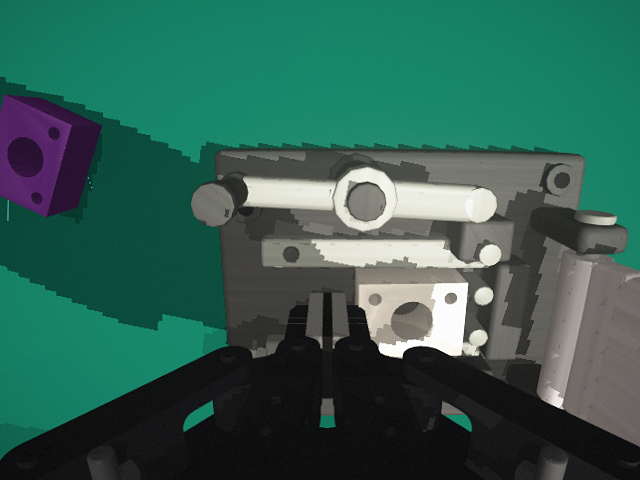

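```bash
python3 -m jog '[{"x":-3,"y":-1,"z":0,"ax":0,"ay":0,"az":0,"grip":0},{"x":-5,"y":-4,"z":1.5,"ax":0,"ay":0,"az":0,"grip":0},{"x":-5,"y":-4,"z":1.5,"ax":0,"ay":0,"az":0,"grip":0}]'; python3 - <<'E'
from h import *
js(-17,0,46)
w=cam("wrist"); cv2.imwrite("pics/w5.png",w["img"])
s=cam("scene"); crop(s,270,180,370,270,7,"s5.png")
js(-17,0,46)
E
```

```text
clock: 4.15
eef_pos: [534.9, 7.7, 46.6]
tool_rot: [-1.571, -0.001, 0.202]
force: [0.2, 0.5, 0.4]
width: 0.1
now jig [-27.6   0.2  46.6]
shift [10.6  0.6 -0.2] turn [-0.     0.002  0.001] at [534.9   7.7  46.6] [-1.571e+00 -1.000e-03  2.020e-01] F [0.2 0.5 0.4] w 0.1 t 4.15
now jig [-27.5   0.1  46.4]
shift [10.5  0.4 -0.1] turn [0.    0.002 0.001] at [535.    7.6  46.4] [-1.571e+00 -1.000e-03  2.020e-01] F [ 0.4 -0.5 -0. ] w 0.1 t 4.25
```

View pics/w5.png

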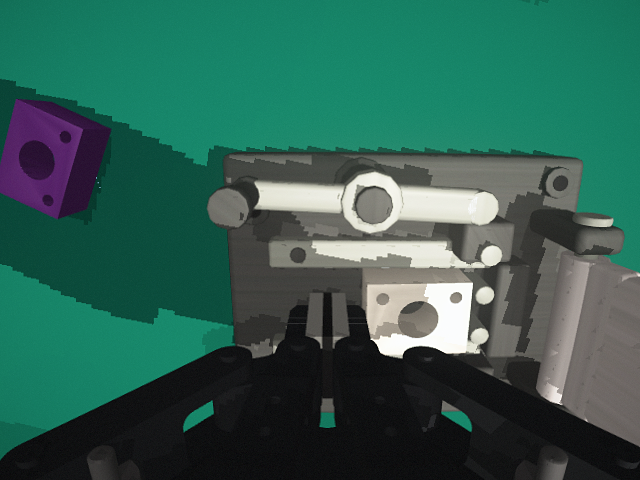

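View pics/s5.png

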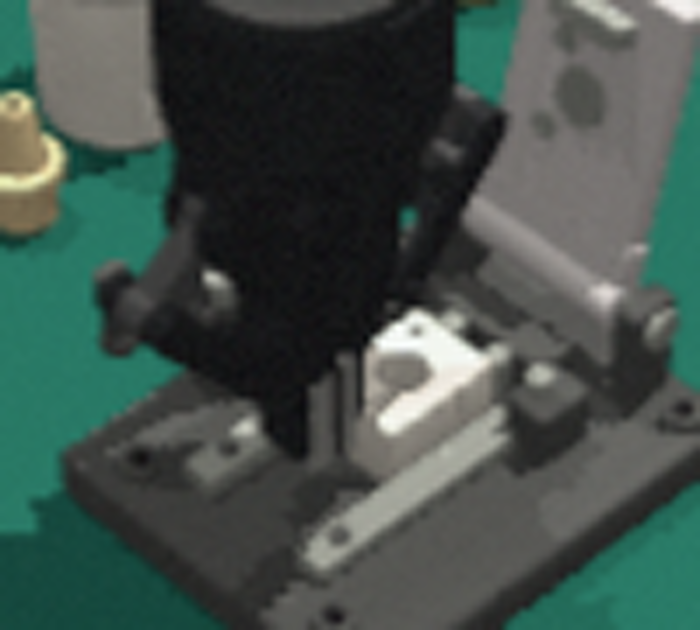

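```bash
python3 - <<'E'
from h import *
w=cam("wrist"); crop(w,200,140,600,370,2,"w6.png") 
crop(w,340,240,520,370,4.4,"w6b.png")
E
```

```text
(no output)
```

View pics/w6b.png

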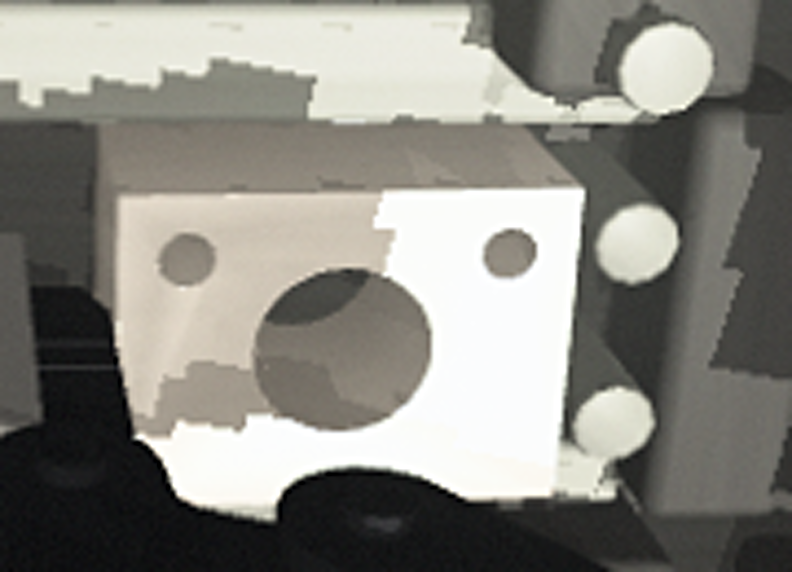

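```bash
python3 -m jog '[{"x":2,"y":0,"z":0,"ax":0,"ay":0,"az":0,"grip":0},{"x":4,"y":0,"z":0,"ax":0,"ay":0,"az":0,"grip":0},{"x":5,"y":0,"z":0,"ax":0,"ay":0,"az":0,"grip":0},{"x":6,"y":0,"z":0,"ax":0,"ay":0,"az":0,"grip":0}]'; python3 - <<'E'
from h import *
js(-17,0,46)
w=cam("wrist"); crop(w,340,240,520,370,4.4,"w7.png")
E
```

```text
clock: 4.7
eef_pos: [540.7, 8.6, 46.2]
tool_rot: [-1.571, 0.0, 0.202]
force: [-0.4, 0.2, -0.2]
width: -0.0
now jig [-21.8  -0.   46.2]
shift [4.8 0.2 0. ] turn [ 0.     0.002 -0.   ] at [540.7   8.6  46.2] [-1.571  0.     0.202] F [-0.4  0.2 -0.2] w -0.0 t 4.7
```

View pics/w7.png

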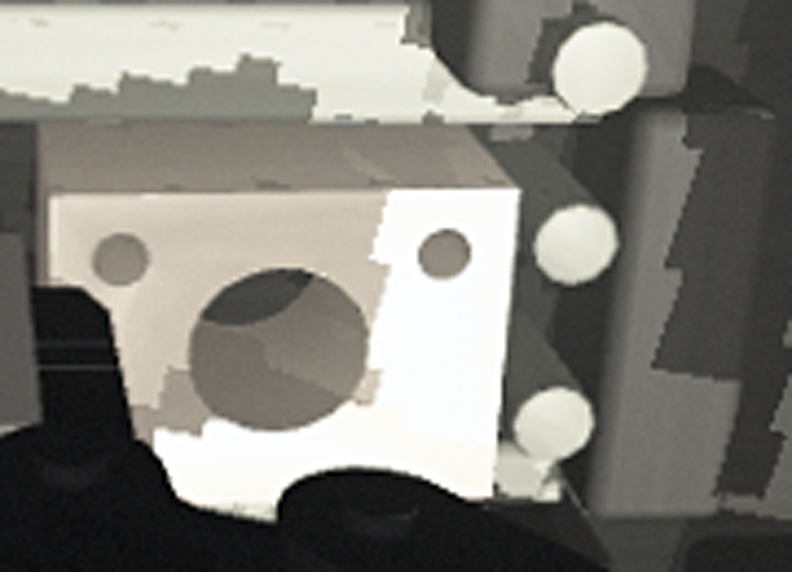

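```bash
python3 -m jog '[{"x":1,"y":0,"z":0,"ax":0,"ay":0,"az":0,"grip":0},{"x":2.5,"y":0,"z":0,"ax":0,"ay":0,"az":0,"grip":0},{"x":4,"y":0,"z":0,"ax":0,"ay":0,"az":0,"grip":0},{"x":5,"y":0,"z":0,"ax":0,"ay":0,"az":0,"grip":0}]'; python3 - <<'E'
from h import *
js(-17,0,46)
w=cam("wrist"); crop(w,340,240,520,370,4.4,"w8.png")
js(-17,0,46)
E
```

```text
clock: 5.15
eef_pos: [545.0, 9.6, 46.2]
tool_rot: [-1.571, 0.001, 0.202]
force: [-1.3, -0.8, 0.7]
width: 0.1
now jig [-17.3   0.1  46.2]
shift [ 0.3  0.2 -0.1] turn [-0.     0.002 -0.001] at [545.    9.6  46.2] [-1.571e+00  1.000e-03  2.020e-01] F [-1.3 -0.8  0.7] w 0.1 t 5.15
now jig [-17.    0.   46.3]
shift [ 0.   0.3 -0. ] turn [-0.     0.002 -0.   ] at [545.3   9.6  46.3] [-1.571  0.     0.202] F [ 0.7  0.1 -0. ] w 0.1 t 5.2
```

View pics/w8.png

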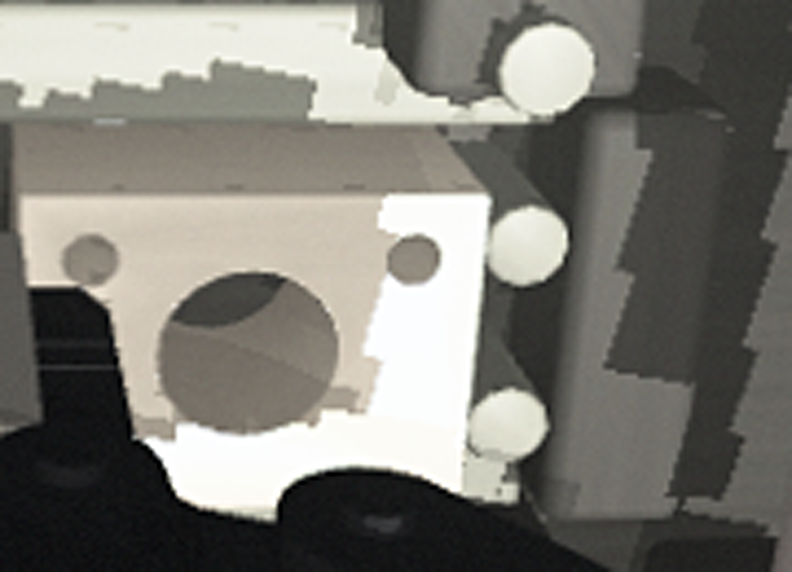

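```bash
python3 -m jog '[{"x":1,"y":0,"z":0,"ax":0,"ay":0,"az":0,"grip":0},{"x":2,"y":0,"z":0,"ax":0,"ay":0,"az":0,"grip":0},{"x":3,"y":0,"z":0,"ax":0,"ay":0,"az":0,"grip":0},{"x":3,"y":0,"z":0,"ax":0,"ay":0,"az":0,"grip":0}]'; python3 - <<'E'
from h import *
js(-17,0,46)
w=cam("wrist"); crop(w,340,240,520,370,4.4,"w9.png")
js(-17,0,46)
E
```

```text
clock: 5.6
eef_pos: [546.5, 9.9, 46.1]
tool_rot: [-1.57, 0.004, 0.202]
force: [-4.4, -1.4, 4.8]
width: -0.3
now jig [-15.8   0.   46.1]
shift [-1.2  0.2 -0. ] turn [-0.001  0.002 -0.004] at [546.5   9.9  46.1] [-1.57   0.004  0.202] F [-4.4 -1.4  4.8] w -0.3 t 5.6
now jig [-15.9   0.1  46.2]
shift [-1.1  0.2 -0.1] turn [-0.001  0.002 -0.004] at [546.4   9.9  46.2] [-1.57   0.004  0.202] F [-5.4 -1.5  4.4] w 0.1 t 5.65
```

View pics/w9.png

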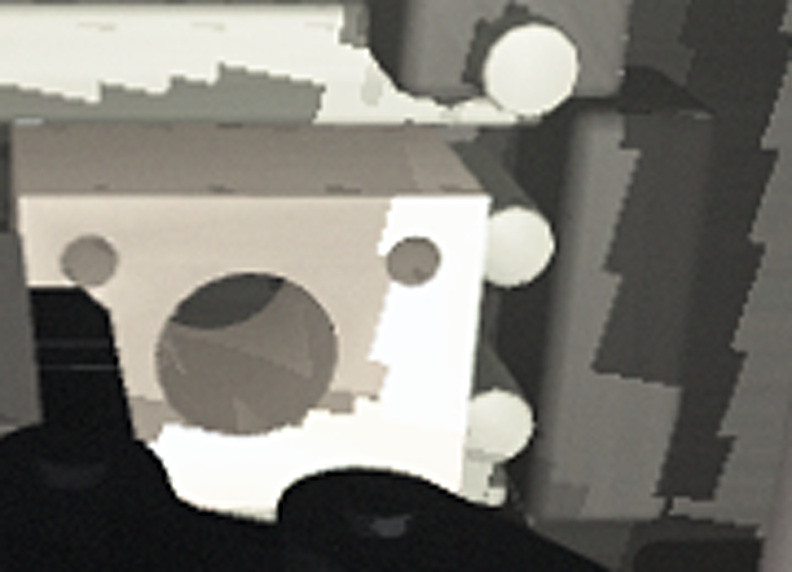

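Block is home: its top edge now overlaps the stop pins at (483,296) and (478,338), and the push met about 5 N. Next is getting behind the leaf.

```bash
python3 -m jog '[{"x":-6,"y":0,"z":0,"ax":0,"ay":0,"az":0,"grip":0},{"x":-12,"y":-20,"z":0,"ax":0,"ay":0,"az":0,"grip":0},{"x":-12,"y":-65,"z":0,"ax":0,"ay":0,"az":0,"grip":0},{"x":-12,"y":-110,"z":0,"ax":0,"ay":0,"az":0,"grip":0},{"x":-12,"y":-155,"z":0,"ax":0,"ay":0,"az":0,"grip":0}]'; python3 - <<'E'
from h import *
js(107,0,215)
js(107,0,145)
w=cam("wrist"); cv2.imwrite("pics/w10.png",w["img"])
E
```

```text
clock: 6.15
eef_pos: [537.1, 7.9, 203.0]
tool_rot: [-1.571, -0.002, 0.202]
force: [0.9, 0.7, -0.5]
width: 0.0
now jig [-2.54e+01 -1.00e-01  2.03e+02]
shift [132.5 -11.7  -0.2] turn [0.    0.002 0.002] at [537.1   7.9 203. ] [-1.571 -0.002  0.202] F [ 0.9  0.7 -0.5] w 0.0 t 6.15
now jig [-2.54e+01 -1.00e-01  2.03e+02]
shift [132.3  58.3  -0.2] turn [0.    0.002 0.002] at [537.1   7.9 203. ] [-1.571 -0.002  0.202] F [ 0.9  0.7 -0.5] w 0.0 t 6.15
```

View pics/w10.png

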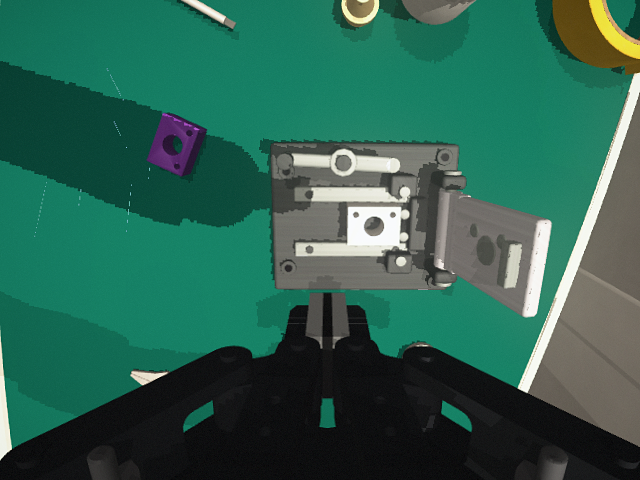

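```bash
python3 -m jog '[{"x":20,"y":-14,"z":0,"ax":0,"ay":0,"az":0,"grip":0},{"x":55,"y":-16,"z":0,"ax":0,"ay":0,"az":0,"grip":0},{"x":90,"y":-16,"z":0,"ax":0,"ay":0,"az":0,"grip":0},{"x":120,"y":-16,"z":0,"ax":0,"ay":0,"az":0,"grip":0},{"x":134,"y":-16,"z":0,"ax":0,"ay":0,"az":0,"grip":0}]'; python3 - <<'E'
from h import *
js(108,0,145)
w=cam("wrist"); cv2.imwrite("pics/w11.png",w["img"])
s=cam("scene"); crop(s,270,80,420,260,4,"s11.png")
E
```

```text
clock: 6.7
eef_pos: [671.0, 35.9, 217.1]
tool_rot: [-1.571, -0.004, 0.203]
force: [0.1, -0.2, 0.1]
width: 0.1
now jig [111.4   0.8 217.1]
shift [-3.6 72.1 -0.8] turn [0.    0.003 0.004] at [671.   35.9 217.1] [-1.571 -0.004  0.203] F [ 0.1 -0.2  0.1] w 0.1 t 6.7
```

View pics/w11.png

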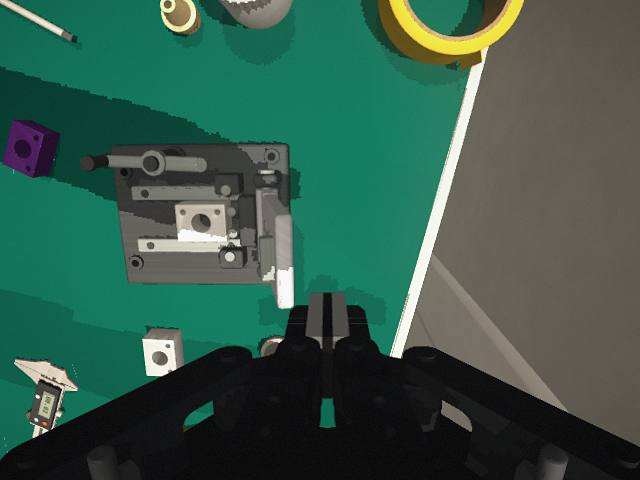

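View pics/s11.png

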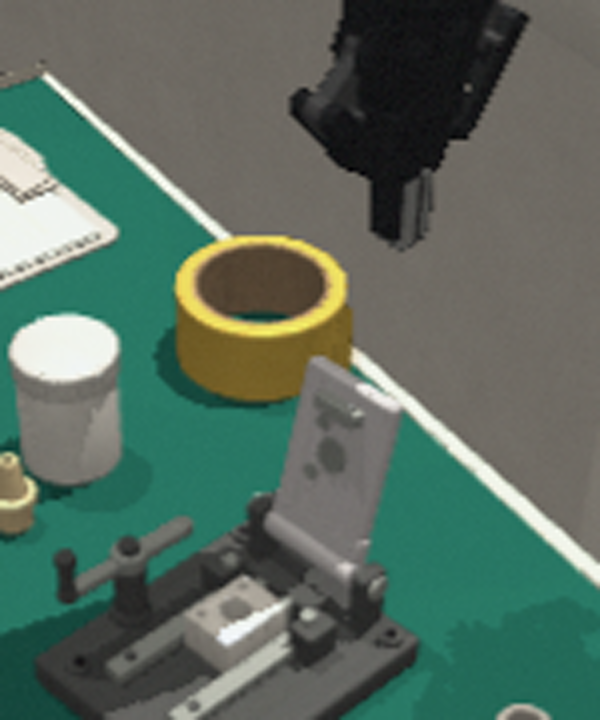

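```bash
python3 -m jog '[{"x":0,"y":30,"z":-1,"ax":0,"ay":0,"az":0,"grip":0},{"x":0,"y":55,"z":-1,"ax":0,"ay":0,"az":0,"grip":0},{"x":0,"y":72,"z":-1,"ax":0,"ay":0,"az":0,"grip":0},{"x":0,"y":72,"z":-1,"ax":0,"ay":0,"az":0,"grip":0}]'; python3 - <<'E'
from h import *
js(97,0,143); js(77,0,146)
w=cam("wrist"); cv2.imwrite("pics/w12.png",w["img"])
s=cam("scene"); crop(s,270,80,420,260,4,"s12.png")
E
```

```text
clock: 7.2
eef_pos: [665.6, 33.6, 142.7]
tool_rot: [-1.57, 0.005, 0.202]
force: [-0.4, 0.2, -0.8]
width: -0.1
now jig [105.6  -0.4 142.7]
shift [-8.6 -0.2  0.4] turn [-0.001  0.002 -0.005] at [665.6  33.6 142.7] [-1.57   0.005  0.202] F [-0.4  0.2 -0.8] w -0.1 t 7.2
now jig [105.6  -0.4 142.7]
shift [-28.6  -3.1   0.4] turn [-0.001  0.002 -0.005] at [665.6  33.6 142.7] [-1.57   0.005  0.202] F [-0.4  0.2 -0.8] w -0.1 t 7.2
```

View pics/w12.png

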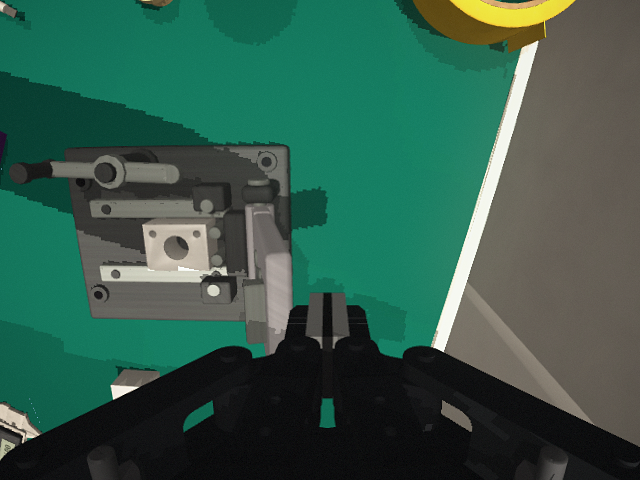

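View pics/s12.png

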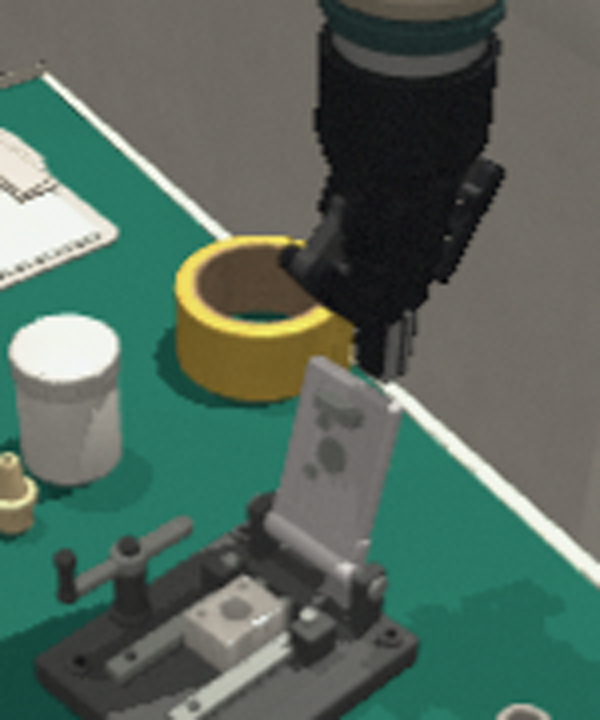

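```bash
python3 -m jog '[{"x":-8,"y":2,"z":0.4,"ax":0,"ay":0,"az":0,"grip":0},{"x":-13,"y":2,"z":0.4,"ax":0,"ay":0,"az":0,"grip":0},{"x":-18,"y":1,"z":0.4,"ax":0,"ay":0,"az":0,"grip":0},{"x":-23,"y":0,"z":0.4,"ax":0,"ay":0,"az":0,"grip":0},{"x":-28,"y":-1,"z":0.4,"ax":0,"ay":0,"az":0,"grip":0}]'; python3 - <<'E'
from h import *
js(53,0,143)
w=cam("wrist"); cv2.imwrite("pics/w13.png",w["img"])
s=cam("scene"); crop(s,270,80,420,260,4,"s13.png")
E
```

```text
clock: 7.8
eef_pos: [640.6, 28.4, 147.0]
tool_rot: [-1.571, -0.001, 0.202]
force: [2.8, 0.8, 1.0]
width: 0.0
now jig [ 80.1  -0.5 147. ]
shift [-27.1   4.    0.6] turn [0.    0.002 0.001] at [640.6  28.4 147. ] [-1.571e+00 -1.000e-03  2.020e-01] F [2.8 0.8 1. ] w 0.0 t 7.8
```

View pics/w13.png

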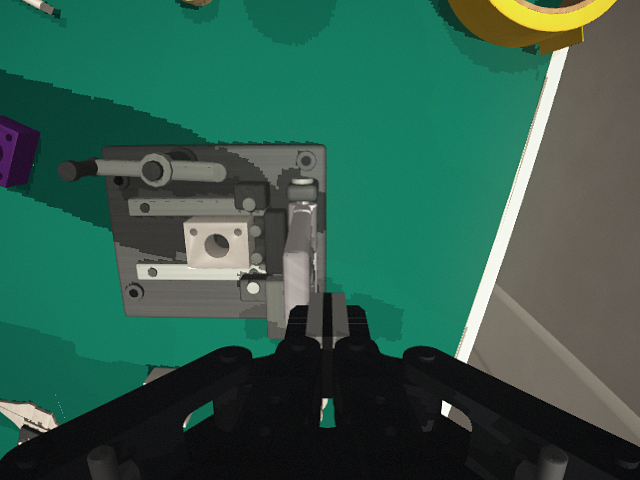

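View pics/s13.png

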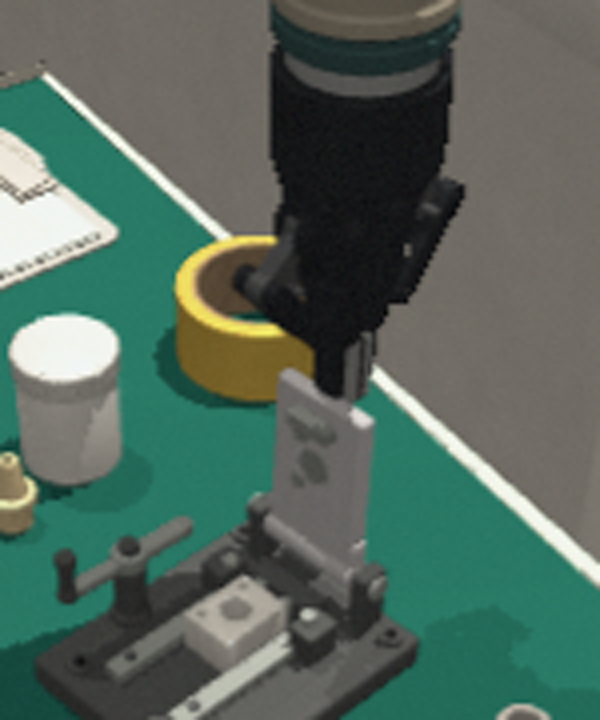

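```bash
python3 -m jog '[{"x":-7,"y":3,"z":0.4,"ax":0,"ay":0,"az":0,"grip":0},{"x":-14,"y":4,"z":0.4,"ax":0,"ay":0,"az":0,"grip":0},{"x":-21,"y":4,"z":0.4,"ax":0,"ay":0,"az":0,"grip":0},{"x":-29,"y":6,"z":0.4,"ax":0,"ay":0,"az":0,"grip":0},{"x":-37,"y":8,"z":0.4,"ax":0,"ay":0,"az":0,"grip":0}]'; python3 - <<'E'
from h import *
js(29.7,0,133)
js(11,0,120)
s=cam("scene"); crop(s,270,80,420,260,4,"s14.png")
E
```

```text
clock: 8.4
eef_pos: [605.0, 21.1, 141.1]
tool_rot: [-1.571, -0.003, 0.202]
force: [-3.1, -0.5, 13.8]
width: -0.2
now jig [ 43.8  -0.6 141.1]
shift [-14.1   8.1   0.6] turn [0.    0.002 0.003] at [605.   21.1 141.1] [-1.571 -0.003  0.202] F [-3.1 -0.5 13.8] w -0.2 t 8.4
now jig [ 43.8  -0.6 141.1]
shift [-32.8  21.    0.6] turn [0.    0.002 0.003] at [605.   21.1 141.1] [-1.571 -0.003  0.202] F [-3.1 -0.5 13.8] w -0.2 t 8.4
```

View pics/s14.png

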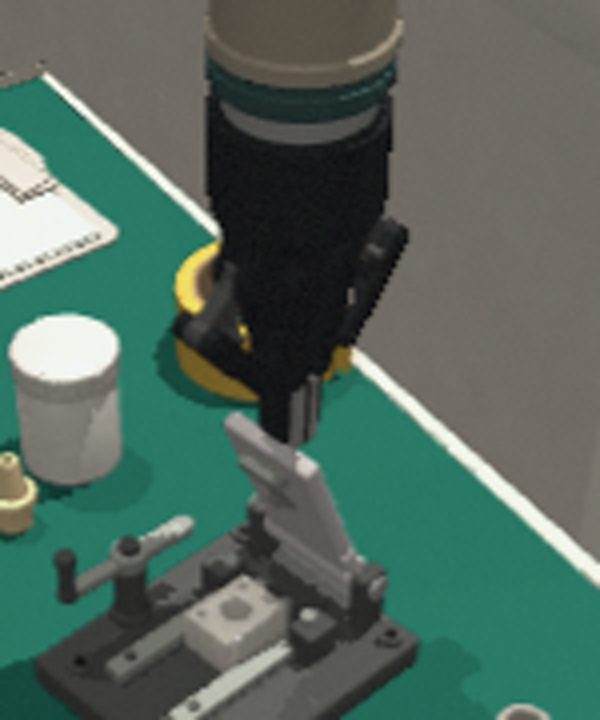

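```bash
python3 -m jog '[{"x":-4,"y":-2,"z":0.5,"ax":0,"ay":0,"az":0,"grip":0},{"x":-10,"y":0,"z":0.5,"ax":0,"ay":0,"az":0,"grip":0},{"x":-16,"y":3.5,"z":0.5,"ax":0,"ay":0,"az":0,"grip":0},{"x":-20,"y":6,"z":0.5,"ax":0,"ay":0,"az":0,"grip":0},{"x":-24,"y":9,"z":0.5,"ax":0,"ay":0,"az":0,"grip":0}]'; python3 - <<'E'
from h import *
js(20.6,0,131)
js(11,0,122)
s=cam("scene"); crop(s,270,80,420,260,4,"s15.png")
E
```

```text
clock: 8.95
eef_pos: [579.8, 17.0, 128.7]
tool_rot: [-1.571, 0.001, 0.202]
force: [1.3, -0.0, 2.4]
width: -0.1
now jig [ 18.2   0.4 128.7]
shift [ 2.4 -2.3 -0.4] turn [-0.     0.002 -0.001] at [579.8  17.  128.7] [-1.571e+00  1.000e-03  2.020e-01] F [ 1.3 -0.   2.4] w -0.1 t 8.95
now jig [ 18.2   0.4 128.7]
shift [-7.2  6.7 -0.4] turn [-0.     0.002 -0.001] at [579.8  17.  128.7] [-1.571e+00  1.000e-03  2.020e-01] F [ 1.3 -0.   2.4] w -0.1 t 8.95
```

View pics/s15.png

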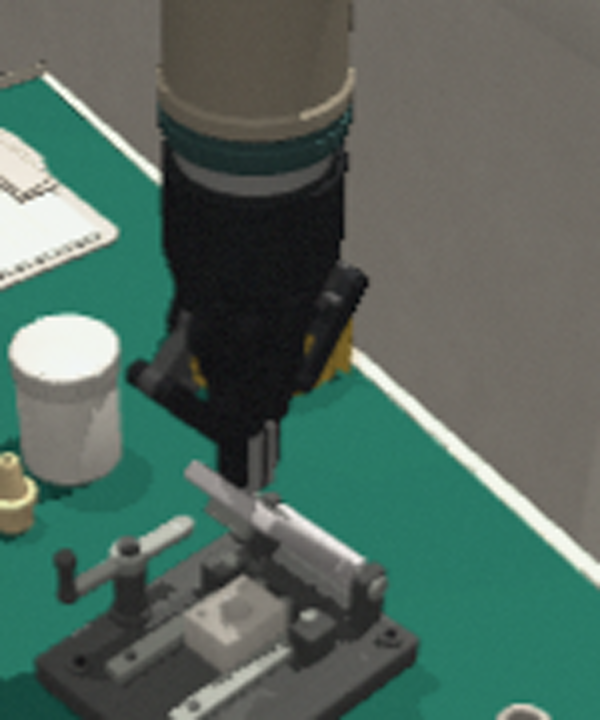

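```bash
python3 -m jog '[{"x":-5,"y":5,"z":0,"ax":0,"ay":0,"az":0,"grip":0},{"x":-10,"y":11,"z":0,"ax":0,"ay":0,"az":0,"grip":0},{"x":-14,"y":16,"z":0,"ax":0,"ay":0,"az":0,"grip":0},{"x":-18,"y":21,"z":0,"ax":0,"ay":0,"az":0,"grip":0},{"x":-22,"y":27,"z":0,"ax":0,"ay":0,"az":0,"grip":0}]'; python3 - <<'E'
from h import *
js(-11,0,84)
js(-16,0,63)
s=cam("scene"); crop(s,270,80,420,260,4,"s16.png")
E
```

```text
clock: 9.5
eef_pos: [558.6, 12.8, 101.8]
tool_rot: [-1.571, 0.0, 0.202]
force: [0.6, 0.4, 0.7]
width: 0.0
now jig [ -3.4   0.5 101.8]
shift [-7.6 17.8 -0.5] turn [-0.     0.002 -0.   ] at [558.6  12.8 101.8] [-1.571  0.     0.202] F [0.6 0.4 0.7] w 0.0 t 9.5
now jig [ -3.4   0.5 101.8]
shift [-12.6  38.8  -0.5] turn [-0.     0.002 -0.   ] at [558.6  12.8 101.8] [-1.571  0.     0.202] F [0.6 0.4 0.7] w 0.0 t 9.5
```

View pics/s16.png

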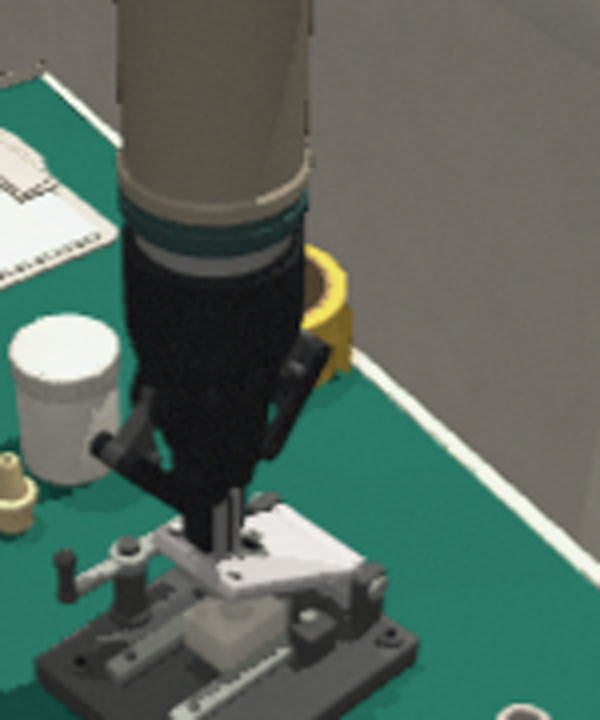

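```bash
python3 -m jog '[{"x":-4,"y":9,"z":-0.5,"ax":0,"ay":0,"az":0,"grip":0},{"x":-8,"y":18,"z":-0.5,"ax":0,"ay":0,"az":0,"grip":0},{"x":-10,"y":26,"z":-0.5,"ax":0,"ay":0,"az":0,"grip":0},{"x":-12,"y":33,"z":-0.5,"ax":0,"ay":0,"az":0,"grip":0},{"x":-12.5,"y":38,"z":-0.5,"ax":0,"ay":0,"az":0,"grip":0}]'; python3 - <<'E'
from h import *
js(-16,0,63)
w=cam("wrist"); cv2.imwrite("pics/w17.png",w["img"])
s=cam("scene"); crop(s,270,80,420,260,4,"s17.png")
js(-16,0,63)
E
```

```text
clock: 10.05
eef_pos: [546.5, 9.6, 63.4]
tool_rot: [-1.571, 0.001, 0.202]
force: [-0.5, 0.1, 1.6]
width: -0.3
now jig [-15.9  -0.3  63.4]
shift [-0.1  0.4  0.3] turn [-0.     0.002 -0.001] at [546.5   9.6  63.4] [-1.571e+00  1.000e-03  2.020e-01] F [-0.5  0.1  1.6] w -0.3 t 10.05
now jig [-16.1  -0.2  63.5]
shift [0.1 0.5 0.2] turn [-0.     0.002 -0.002] at [546.3   9.6  63.5] [-1.571  0.002  0.202] F [-0.4 -0.5  0.7] w -0.3 t 10.15
```

View pics/s17.png

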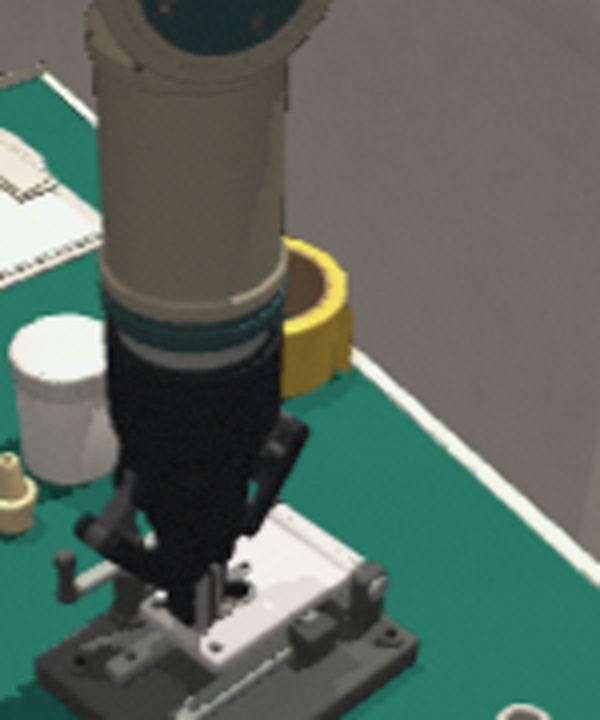

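View pics/w17.png

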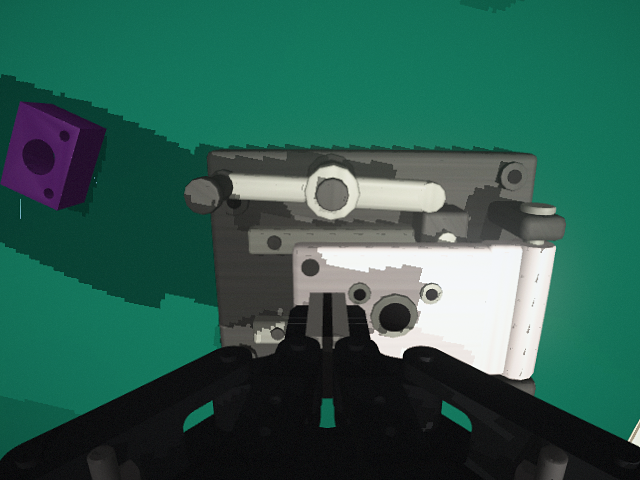

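Nearly shut. I'll press down 3 mm more to seat it.

```bash
python3 -m jog '[{"x":0,"y":1,"z":0,"ax":0,"ay":0,"az":0,"grip":0},{"x":0,"y":2,"z":0,"ax":0,"ay":0,"az":0,"grip":0},{"x":0,"y":3,"z":0,"ax":0,"ay":0,"az":0,"grip":0},{"x":0,"y":4,"z":0,"ax":0,"ay":0,"az":0,"grip":0},{"x":0,"y":4,"z":0,"ax":0,"ay":0,"az":0,"grip":0}]'; python3 -c "
from h import *
js(-16,0,63)"
```

```text
clock: 10.65
eef_pos: [546.7, 9.6, 62.5]
tool_rot: [-1.57, -0.0, 0.202]
force: [-6.0, 0.4, 19.9]
width: -0.1
now jig [-15.7  -0.3  62.5]
shift [-0.3 -0.5  0.3] turn [-0.001  0.002  0.   ] at [546.7   9.6  62.5] [-1.57  -0.     0.202] F [-6.   0.4 19.9] w -0.1 t 10.65
```

Leaf is shut: 20 N of resistance with the tip at z 51.5, where 52 was expected. I'll lift, yaw 45° and go to the latch pin.

```bash
python3 -m jog '[{"x":0,"y":-20,"z":0,"ax":0,"ay":0,"az":0,"grip":0},{"x":0,"y":-50,"z":0,"ax":0,"ay":0,"az":0,"grip":0},{"x":-19,"y":-50,"z":10,"ax":0,"ay":0.13,"az":0,"grip":0},{"x":-38,"y":-50,"z":20,"ax":0,"ay":0.26,"az":0,"grip":0},{"x":-57,"y":-50,"z":30,"ax":0,"ay":0.39,"az":0,"grip":0}]'; python3 - <<'E'
from h import *
js(-73,30,108,TH-np.pi/4)
E
```

```text
clock: 11.15
eef_pos: [484.4, 27.9, 110.8]
tool_rot: [-1.57, -0.001, -0.194]
force: [-0.7, 0.8, -0.6]
width: -0.1
now jig [-73.1  30.  110.8]
shift [0.1 2.8 0. ] turn [-0.001  0.392  0.001] at [484.4  27.9 110.8] [-1.57e+00 -1.00e-03 -1.94e-01] F [-0.7  0.8 -0.6] w -0.1 t 11.15
```

```bash
python3 -m jog '[{"x":0,"y":2,"z":0,"ax":0,"ay":0.13,"az":0,"grip":0},{"x":0,"y":2,"z":0,"ax":0,"ay":0.26,"az":0,"grip":0},{"x":0,"y":2,"z":0,"ax":0,"ay":0.39,"az":0,"grip":0},{"x":0,"y":2,"z":0,"ax":0,"ay":0.39,"az":0,"grip":0}]'; python3 - <<'E'
from h import *
js(-73,30,77,TH-np.pi/4)
w=cam("wrist"); cv2.imwrite("pics/w18.png",w["img"])
s=cam("scene"); crop(s,250,130,400,280,4,"s18.png")
t=cam("top"); crop(t,250,150,370,275,4.8,"t18.png")
E
```

```text
clock: 11.55
eef_pos: [485.0, 27.8, 108.3]
tool_rot: [-1.571, -0.0, -0.578]
force: [-1.1, 0.2, 0.4]
width: 0.1
now jig [-72.5  29.9 108.3]
shift [-0.4 31.3 -0.2] turn [0.    0.007 0.   ] at [485.   27.8 108.3] [-1.571 -0.    -0.578] F [-1.1  0.2  0.4] w 0.1 t 11.55
```

View pics/w18.png

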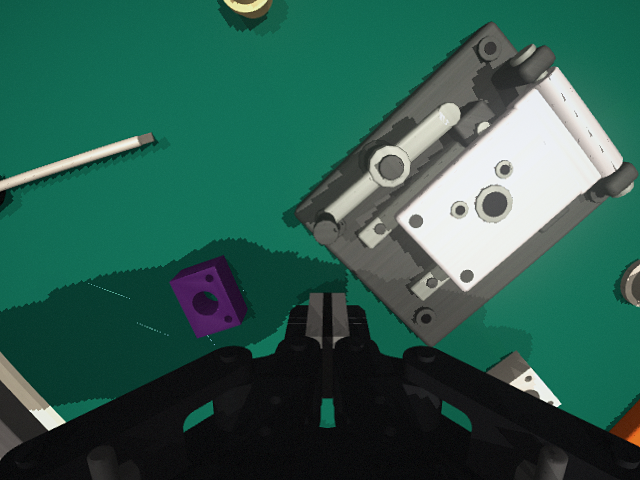

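View pics/s18.png

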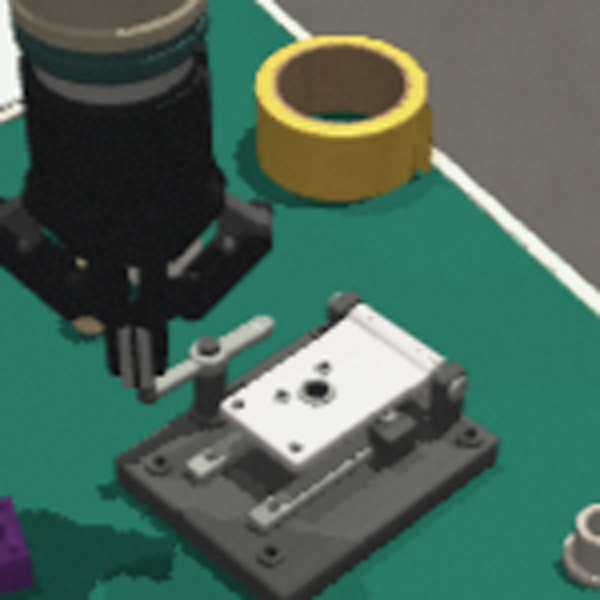

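```bash
python3 -m jog '[{"x":0,"y":15,"z":0,"ax":0,"ay":0,"az":0,"grip":0},{"x":0,"y":31,"z":0,"ax":0,"ay":0,"az":0,"grip":0},{"x":0,"y":31,"z":0,"ax":0,"ay":0,"az":0,"grip":0}]'; python3 - <<'E'
from h import *
js(-73,30,77,TH-np.pi/4)
w=cam("wrist"); cv2.imwrite("pics/w19.png",w["img"])
s=cam("scene"); crop(s,250,130,400,280,4,"s19.png")
E
```

```text
clock: 12.0
eef_pos: [483.9, 27.7, 76.1]
tool_rot: [-1.572, 0.003, -0.577]
force: [0.0, 0.5, 0.2]
width: 0.2
now jig [-73.6  29.9  76.1]
shift [ 0.4 -0.9  0.5] turn [ 0.001  0.009 -0.003] at [483.9  27.7  76.1] [-1.572  0.003 -0.577] F [0.  0.5 0.2] w 0.2 t 12.0
```

View pics/w19.png

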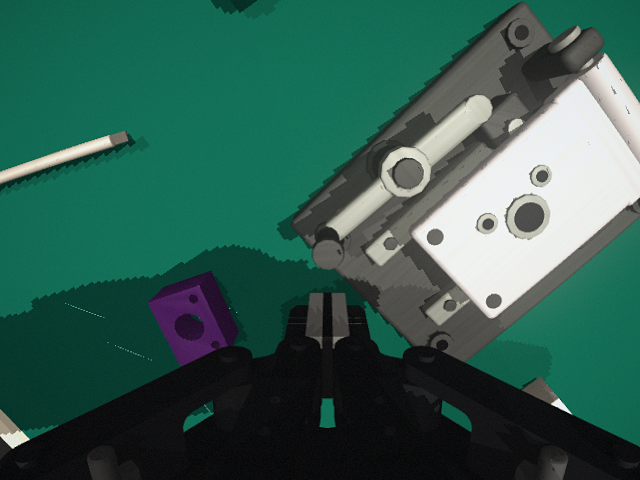

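View pics/s19.png

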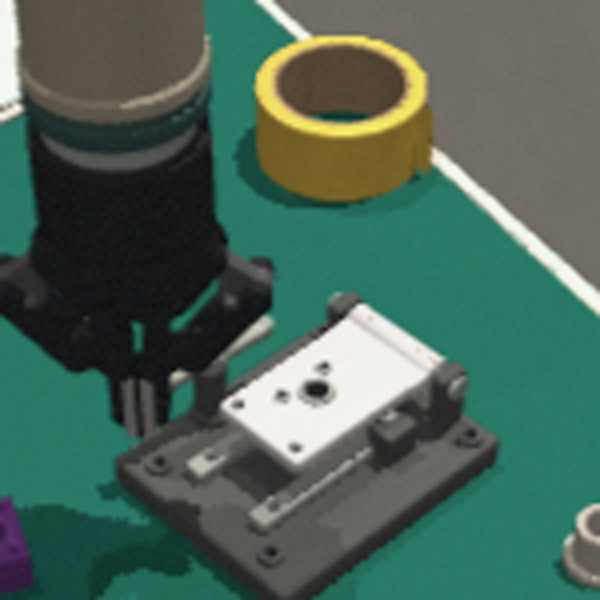

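```bash
python3 -m jog '[{"x":0,"y":-0.5,"z":8,"ax":0,"ay":0,"az":0,"grip":0},{"x":-6,"y":-0.5,"z":17,"ax":0,"ay":0,"az":0,"grip":0},{"x":-8,"y":-0.5,"z":22,"ax":0,"ay":0,"az":0,"grip":0},{"x":-10,"y":-0.5,"z":26,"ax":0,"ay":0,"az":0,"grip":0}]'; python3 - <<'E'
from h import *
js(-73,30,77,TH-np.pi/4)
w=cam("wrist"); cv2.imwrite("pics/w20.png",w["img"])
E
```

```text
clock: 12.5
eef_pos: [490.5, 56.0, 78.0]
tool_rot: [-1.571, 0.001, -0.577]
force: [-1.9, -1.5, 1.1]
width: 0.2
now jig [-61.5  56.3  78. ]
shift [ 10.3   1.  -26.8] turn [ 0.     0.009 -0.001] at [490.5  56.   78. ] [-1.571e+00  1.000e-03 -5.770e-01] F [-1.9 -1.5  1.1] w 0.2 t 12.5
```

View pics/w20.png

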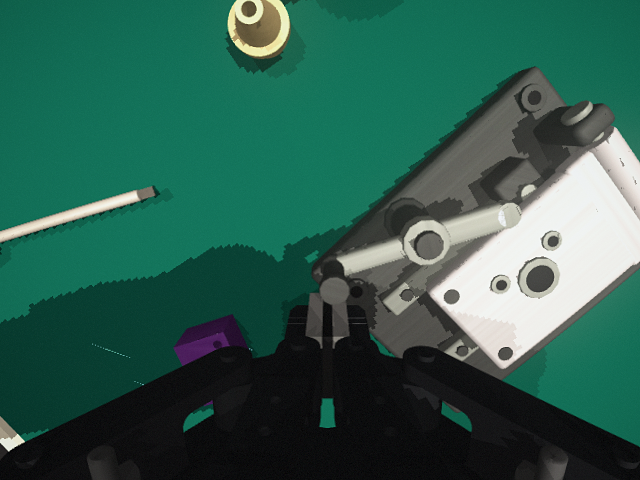

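```bash
python3 -m jog '[{"x":-1,"y":0.5,"z":7.5,"ax":0,"ay":0,"az":0,"grip":0},{"x":-0.8,"y":0.5,"z":14,"ax":0,"ay":0,"az":0,"grip":0},{"x":0.5,"y":0.5,"z":20.5,"ax":0,"ay":0,"az":0,"grip":0},{"x":2.2,"y":0.5,"z":27,"ax":0,"ay":0,"az":0,"grip":0}]'; python3 - <<'E'
from h import *
js(-28,76,77,TH-np.pi/4)
w=cam("wrist"); cv2.imwrite("pics/w21.png",w["img"])
E
```

```text
clock: 12.95
eef_pos: [507.9, 77.0, 77.2]
tool_rot: [-1.571, 0.0, -0.578]
force: [-1.5, -0.8, 0.0]
width: -0.1
now jig [-40.3  73.4  77.2]
shift [ 7.   0.2 10.5] turn [ 0.     0.008 -0.   ] at [507.9  77.   77.2] [-1.571  0.    -0.578] F [-1.5 -0.8  0. ] w -0.1 t 12.95
```

View pics/w21.png

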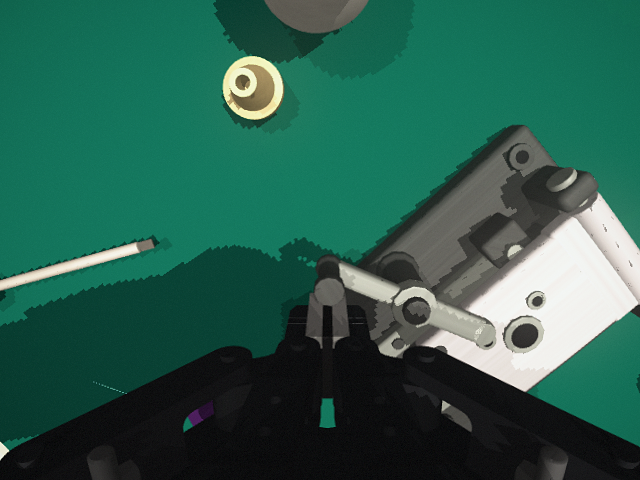

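```bash
python3 -m jog '[{"x":2.5,"y":0,"z":4.5,"ax":0,"ay":0,"az":0,"grip":0},{"x":5,"y":0,"z":8,"ax":0,"ay":0,"az":0,"grip":0},{"x":7,"y":0,"z":10.5,"ax":0,"ay":0,"az":0,"grip":0},{"x":9,"y":0,"z":12.5,"ax":0,"ay":0,"az":0,"grip":0}]'; python3 - <<'E'
from h import *
js(-28,76,77,TH-np.pi/4)
w=cam("wrist"); cv2.imwrite("pics/w22.png",w["img"])
E
```

```text
clock: 13.4
eef_pos: [522.2, 81.9, 77.3]
tool_rot: [-1.571, -0.0, -0.578]
force: [-2.2, -0.3, -0.8]
width: -0.6
now jig [-25.3  75.4  77.3]
shift [-2.4  0.3 -1.5] turn [-0.     0.007  0.   ] at [522.2  81.9  77.3] [-1.571 -0.    -0.578] F [-2.2 -0.3 -0.8] w -0.6 t 13.4
```

View pics/w22.png

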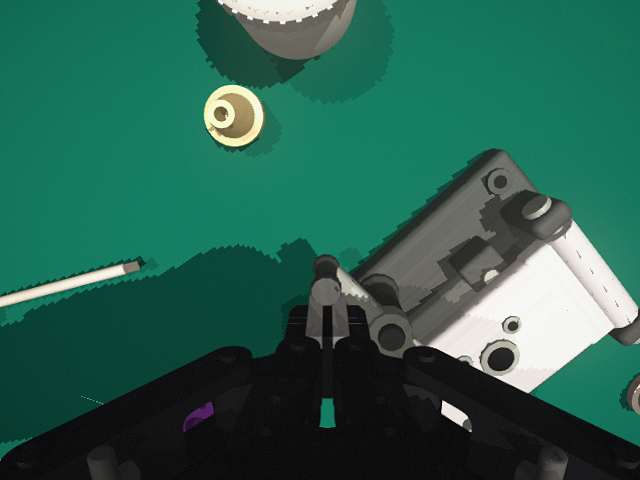

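```bash
python3 -m jog '[{"x":1,"y":0,"z":1,"ax":0,"ay":0,"az":0,"grip":0},{"x":2,"y":0,"z":2,"ax":0,"ay":0,"az":0,"grip":0},{"x":3,"y":0,"z":3,"ax":0,"ay":0,"az":0,"grip":0},{"x":4,"y":0,"z":4,"ax":0,"ay":0,"az":0,"grip":0}]'; python3 - <<'E'
from h import *
js(-28,76,77,TH-np.pi/4)
E
```

```text
clock: 13.85
eef_pos: [523.6, 81.6, 76.8]
tool_rot: [-1.576, 0.006, -0.579]
force: [-10.2, -3.5, 3.0]
width: -0.0
now jig [-24.   74.9  76.8]
shift [-3.7 -0.2 -2.1] turn [ 0.005  0.007 -0.006] at [523.6  81.6  76.8] [-1.576  0.006 -0.579] F [-10.2  -3.5   3. ] w -0.0 t 13.85
```

```bash
python3 -m jog '[{"x":-4,"y":0,"z":-8,"ax":0,"ay":0,"az":0,"grip":0},{"x":-4,"y":0,"z":-25,"ax":0,"ay":0,"az":0,"grip":0},{"x":-4,"y":-40,"z":-40,"ax":0,"ay":0,"az":0,"grip":0},{"x":-4,"y":-85,"z":-55,"ax":0,"ay":0,"az":0,"grip":0},{"x":-4,"y":-130,"z":-70,"ax":0,"ay":0,"az":0,"grip":0}]'; python3 - <<'E'
from h import *
js(-28,76,77,TH-np.pi/4)
w=cam("wrist"); cv2.imwrite("pics/w23.png",w["img"])
s=cam("scene"); crop(s,250,130,420,290,4,"s23.png")
E
```

```text
clock: 14.35
eef_pos: [486.2, 25.9, 208.9]
tool_rot: [-1.57, -0.001, -0.579]
force: [0.5, 0.2, 0.2]
width: -0.2
now jig [-71.7  27.8 208.9]
shift [ -2.9 131.9  65. ] turn [-0.001  0.007  0.001] at [486.2  25.9 208.9] [-1.57e+00 -1.00e-03 -5.79e-01] F [0.5 0.2 0.2] w -0.2 t 14.35
```

View pics/w23.png

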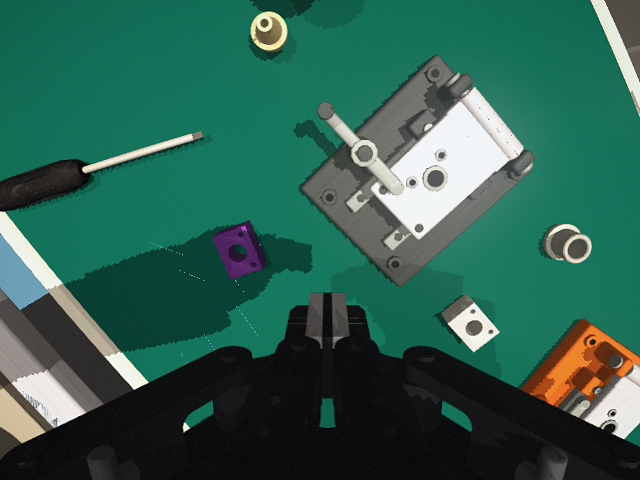

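View pics/s23.png

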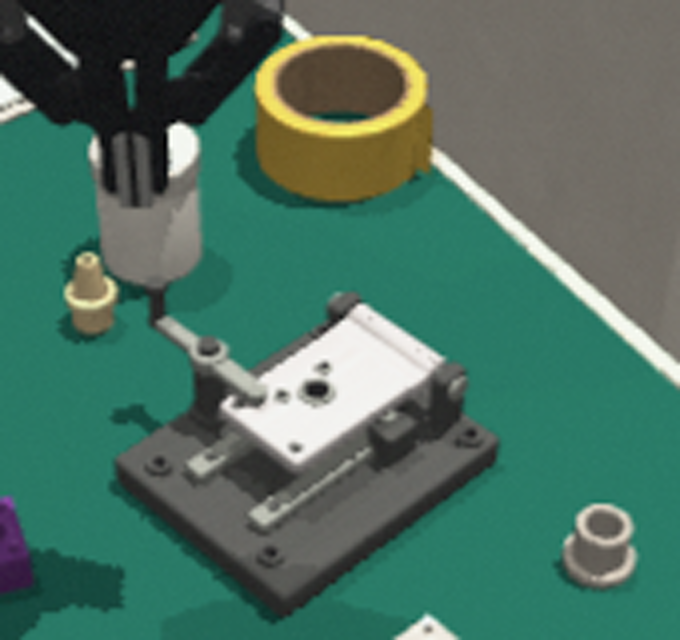

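```bash
python3 - <<'E'
from h import *
w=cam("wrist"); crop(w,290,40,540,300,2.2,"w24.png")
f=lambda u,z: wj(onplane(w,u,z))[:2]
a,n,p=f((364,153),61),f((397,187),61),f((326,111),82)
print(a,n,p); d=n-a; print("nose dir angle from +x cw",np.arctan2(-d[1],d[0])); d=p-a; print("pin",np.pi-np.arctan2(d[1],d[0]))
L=[f(u,52) for u in [(481,88),(372,189),(411,236),(518,152)]]; print(np.array(L).round(1))
B=[f(u,18) for u in [(301,187),(438,55)]]; d=B[1]-B[0]; print("base left edge dir",np.arctan2(d[1],d[0]))
t=cam("top"); cv2.imwrite("pics/t24.png",t["img"])
E
```

```text
[-10.35721011  45.89691472] [-9.97378754 11.82369421] [-10.21415207  84.07374278]
nose dir angle from +x cw 1.5595439007526866
pin 1.5745435573635702
[[ 81.1  19.6]
 [-23.8  21.8]
 [-27.2 -25.6]
 [ 72.6 -34.5]]
base left edge dir -0.018677017984107022
```

View pics/w24.png

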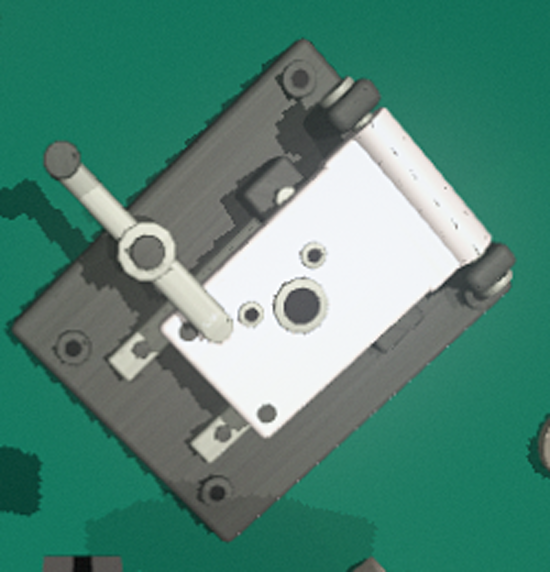

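View pics/t24.png

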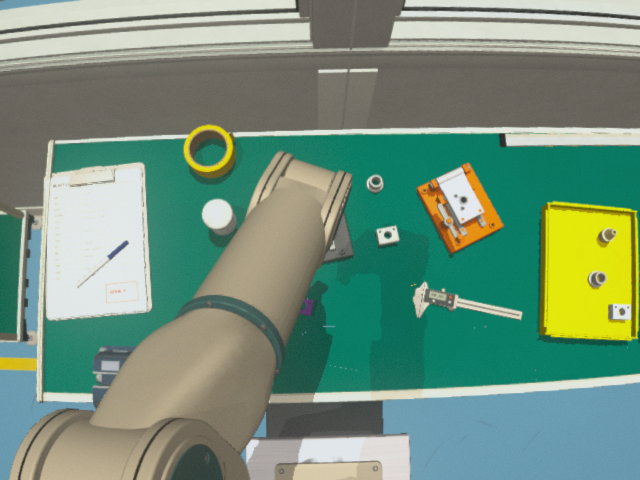

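Latch reads about 1.56 to 1.57 rad, the leaf is level, and the jar, spare block and bush are at their starting pixels. Handing in.

```bash
python3 -c "
from cell import *
print(finish_job())"
```

```text
the job is handed in; nothing more can be done
None
```

The jig is closed and handed in at about 14.5 s of robot time. I used only closed-finger pushes, in the order asked; the hand-in reports no verdict.

- **Block:** It is home against both stop pins. The last push met about 5 N, and in the wrist view the block's top edge overlapped the pins.
- **Leaf:** It is fully shut. The fingertip stopped at z 51.5 (52 expected) with 20 N of resistance, and the leaf looks level in both views.
- **Latch:** It is at its end stop. The push met about 11 N. From the last image the nose reads 1.56 rad and the pin 1.57 rad, against a stop of 1.571, so it lies across the leaf.
- **Bystanders:** In the final top view the jar, spare block and bush were at the same pixels as at the start. The arm hid the nozzle there; the wrist view showed it still standing and I never touched it.

**Checks that disagreed:**
- **Block push:** The first push put about 10 N upward on the tool and left the block short. The finger's shoulder had probably caught the block's top edge, so I raised the tool and finished the push.
- **Jig position:** The three cameras differed by up to 9 mm sideways on where the jig is. I used a middle value and relied on contact forces.

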